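# Fit the peg block to the drying stand and hang two plywood formers

## Robot

A 6-joint arm with a two-finger parallel gripper is mounted at the origin on the work surface. World frame = base frame: x ahead of the robot, y to its left, z up, the work surface at z = 0. Lengths are in m, angles in rad, forces in N, time in s.
With the tool pointing down it reaches from about 0.325 to 0.775 m from the base axis. Payload 5.5 kg.
Tool frame: the origin (TCP) lies where the fingers leave the gripper's body, on its centre line; the fingertips stand 80 mm ahead of it and the grasp point (between the pads) lies 61 mm ahead of it; y points along the fingers, z is the direction in which the jaws open and shut, and the axes are right-handed (so a half turn about y gives the same grasp; the last joint's range is limited). The gripper opens to 88 mm and grips with 3 to 60 N. Pads are 20 mm wide; open, the fingers measure 115 mm over their backs; the gripper's body (75 mm by 178 mm) begins 61 mm behind the grasp point.
Start: joints at [1.073, 0.091, 1.231, -0, 1.82, -0.057], TCP at [0.256, 0.543, 0.303] pointing down, gripper open.
Joint ranges: [-2.87, 2.87], [-0.86, 2.18], [0.17, 2.46], [-1.51, 4.65], [0.06, 2.69], [-2.65, 2.65]. Speed limits (rad/s): [2.57, 2.57, 3.01, 3.14, 3.14, 3.14].

## Interface

Orientations are given as a unit quaternion [w, x, y, z].
In Python, from workcell import manip gives the robot as it stands.
- The arm moves only by the tool play_rows, never from a script. Its argument "moves" is text: rows parted by semicolons, each of 6 numbers parted by spaces: the shift along the world's x, y, z as a fraction of full scale, then the turn, a rotation vector about the world's x, y, z as a fraction of full scale. In form: tx ty tz rx ry rz; .... A call has exactly 5 rows; each row shifts and turns the commanded pose from where the row before left it; what a row does not reach is not made up. Full scale, the value 1, is 25 cm for a shift and 30 degrees for a turn. A row lasts 1/12 s, in which the tool goes at most 41.7 mm and 7.16 degrees, less where a joint would pass 70% of its speed; a pose out of reach is approached as far as the arm can. A call with a number of a shift or a turn outside -1 to 1 is refused whole. A call with a gripper value outside its range is refused whole. "jaw" is the opening, from -1 (shut) to 1 (fully open), set as the call begins (left out, the last holds). The fingers move at their own pace and stop on an object; "grip_force" is the grip in N (left out, the last holds). Time passes only in rows, so rows that do not move let the fingers close, or fill a call up. It gives the time, the measured TCP pose, the force and the opening at its end, in the units of the state.
- manip.read_state(): the state, without advancing time (a new reading comes with each control period).
- manip.grab_frame(name): name is "side" or "top"; returns a dict with "frame" (400x640x3 uint8, blue, green, red), "range_z" (400x640 float32, m along the optical axis (not along the pixel's ray), 0 where there is no reading), "fov_y" (degrees; the focal length in pixels is half the picture's height over the tangent of half this angle, whatever the lens; pixels are square), "cx", "cy" (the principal point, pixels), "k1" (the pictures are not rectified: a ray, as slopes to the right and down, at radius r is drawn at 1 + k1 r^2 times it, then the intrinsics apply), "origin" and "orientation" of the camera in the world. Camera axes: x right, y down, z forward; pixel columns grow to the right and rows downward; lengths in m; the calibration is good to about 2 mm. A picture is of the moment at which its call begins.
- manip.close_job(): hands the job in, once; it reports no verdict.
Trained networks look in a picture, given as the dict that the camera call returned (one of the last four; its "shot" number tells which), for a name from the list of things; names that differ only in an ending like _2 or _b are one class to them, and where a whole thing is asked for, a point or a joint stands for the part that bears it (a point fixed in the world has none). Each returns a list of dicts, best first, with "confidence" (0 to 1); they miss things now and then, are a little off and sometimes report something else, mostly with a low value. They report only what shows in the picture. A call takes as long as a camera call. They do not tell look-alikes from the thing itself.
- manip.spot_in(picture, thing): "location" ([column, row] in pixels, amid what is visible of it).
The state is a dict: "time_s": time; "q": joint angles; "qvel": joint speeds; "joint_torque": joint torques, N m; "ee_pos": TCP position; "eef_rot": TCP orientation; "contact_force": force on the tool from outside, world axes, zero at the start; "ft_torque": the same for the moment, N m; "finger_gap": finger opening in m.
Only numpy, scipy, OpenCV 4.12 (cv2) and the standard library are available. Lean on these libraries where they do the work, as an engineer would, in place of code of your own. Each camera call takes 0.05 s, during which the arm holds its last target.

## Task

Get the drying stand ready and load it: first slide the peg block down into the stand's socket, peg pointing away from the catch, until it sits fully home and the spring catch has clicked out over its metal foot. Then hang the large plywood former by its big upper hole on the peg, and after it the small former in front of it, nearer the knob end, leaving both hanging freely and still. Do not disturb the glue bottle, the paint jar or the sanding block.

Things in the scene. Friction and masses are not known exactly. Their poses are not given: they have to be found in the camera images.
- stand: Fixed drying stand of plywood and brown wood on a grey board, origin on the bench under the socket's centre, x to its back, z up. Base board 14 mm thick, 150 mm wide, reaching 150 mm in front of (-x) and 80 mm behind the origin. Place and yaw vary.
- socket_floor (a point): Centre of the socket floor of the stand, 30 mm above the bench. +x is the back, where the catch is; the peg must point to -x, the front; z up. The socket is an upright well 49 mm (x) by 55 mm (y) inside, walls 10 mm thick to 122 mm above the bench, with flared lips 7 mm wider on each side up to 134 mm.
- catch (a joint): Spring catch at the back of the socket: steel tooth with sloping top and red tab, its flat underside 52 mm above the socket floor. Value: travel in m to the back; 0 fully out (tooth 12 mm into the socket), 0.007 to 0.012 while the block's foot pushes it, then below 0.005 again once the foot is under it. Spring 2.4 to 5 N; the block must be pressed down with up to about 15 N.
- block_grip (a point): Centre of the blue grip tab of the loose peg block (0.32 kg, standing on the bench at the start). Tab 20 mm (x) by 30 mm (y) by 50 mm high, its top the top of the block. Axes as the block's: -x is the way the peg points, z up. It lies 165 mm above the block's underside and 6 mm forward (-x) of the foot's centre.
- block_foot (a point): Centre of the underside of the peg block, same axes. Metal foot 44 mm (x) by 50 mm (y) by 50 mm high; above it a wooden body 29 mm (x, from -22 to +7 mm) by 50 mm (y) up to 140 mm, leaving a 15 mm ledge at the back on which the catch clicks; the blue tab is above that, to 190 mm.
- peg_mid (a point): A point on the peg's axis, midway along its free shaft, 120 mm above the block's underside and 86 mm forward (-x) of the foot's centre; axes as the block's. The peg is a level wooden dowel 12 mm thick whose shaft runs from 64 mm behind this point (block face, +x) to 58 mm before it (-x), then a blue end knob 22 mm across and 8 mm long.
- rack: Fixed wooden rack, 150 mm (x) by 130 mm (y), origin on the bench under its centre; base grey, 12 mm thick. Two slots across it (along its y) at x = -40 and +40 mm, each 12 mm wide between 50 mm high walls (tops 62 mm above the bench), holding the formers upright.
- large_former_center (a point): Centre (half-way up, 82.5 mm above its lower edge) of the large plywood former, a loose sheet 120 mm wide (y), 165 mm high, 10 mm thick, about 0.11 kg, with one big upper hole and two 37 mm holes below. x is the sheet's normal, z up, y its width. Starts upright in one of the two rack slots (either one), lower edge 12 mm above the bench. Grip its top tab, 44 mm wide, across the thickness.
- large_former_hole (a point): Centre of the large former's big upper hole (40 mm across), 70 mm below its top edge, 95 mm above its lower edge; same axes. When the former hangs, the peg is 50 mm below its top edge: keep fingers above that.
- small_former_center (a point): Centre (half-way up, 70 mm above its lower edge) of the small plywood former, a loose sheet 85 mm wide (y), 140 mm high, 10 mm thick, about 0.07 kg, with one big upper hole and two 21 mm holes below. x is the sheet's normal, z up, y its width. Starts upright in one of the two rack slots (either one), lower edge 12 mm above the bench. Grip its top tab, 44 mm wide, across the thickness.
- small_former_hole (a point): Centre of the small former's big upper hole (40 mm across), 70 mm below its top edge and above its lower edge; same axes. When the former hangs, the peg is 50 mm below its top edge: keep fingers above that.
- glue_bottle: Bystander: white bottle with red cap, 64 mm across, 170 mm high, origin under its centre.
- paint_jar: Bystander: amber jar with white lid, 60 mm across, 75 mm high, origin under its centre.
- sanding_block: Bystander: cork sanding block, 55 by 100 by 31 mm, lying near the robot, origin under its centre.
Not all that is in view belongs to the job. Leave any purple or red look-alike of the part that bears block_grip alone.

How it is judged:
By the outcome, as a careful person would: the job done as asked, in the order asked, and still so for the second after the job is handed in, with the robot touching nothing.
It also fails if it takes over 72 s, if anything falls off the work surface, if the arm or the gripper's body presses on something with over 40 N, if the wrist force passes 120 N, or if a joint passes its speed limit or range.

## Working session

There is one attempt and no reset: what is moved stays moved. The work goes in short steps, Python scripts to look and compute and a tool call to move; the robot and the scene stay as the last step left them, time stands still between calls to the robot, and variables do not carry over. Pictures are saved under pics/ and viewed, and the job is handed in when it is done.

Besides the shell and the picture viewer there is one more tool, called after "Call:" as name(argument=value, ...) on one line, values as JSON. play_rows: Moves the arm, as the interface text tells. Its arguments: {"type":"object","properties":{"moves":{"type":"string"},"jaw":{"type":"number"},"grip_force":{"type":"number"}},"required":["moves"]}

```bash
ls; mkdir -p pics; cat > h.py <<'E'
import numpy as np,cv2
from workcell import manip
from scipy.spatial.transform import Rotation as R
def rot(o):
    o=np.array(o,float)
    return o if o.shape==(3,3) else R.from_quat([o[1],o[2],o[3],o[0]]).as_matrix()
def cloud(p):
    H,W=p["range_z"].shape
    f=H/2/np.tan(np.radians(p["fov_y"])/2)
    K=np.array([[f,0,p["cx"]],[0,f,p["cy"]],[0,0,1]])
    u,v=np.meshgrid(np.arange(W),np.arange(H))
    s=cv2.undistortPoints(np.stack([u,v],-1).reshape(-1,1,2).astype(np.float64),K,np.array([p["k1"],0,0,0,0])).reshape(H,W,2)
    z=p["range_z"].astype(float)
    c=np.stack([s[...,0]*z,s[...,1]*z,z],-1)
    w=c@rot(p["orientation"]).T+np.array(p["origin"])
    w[z<=0]=np.nan
    return w
def proj(p,pts):
    H=400
    f=H/2/np.tan(np.radians(p["fov_y"])/2)
    c=(np.atleast_2d(pts)-np.array(p["origin"]))@rot(p["orientation"])
    s=c[:,:2]/c[:,2:]
    r2=(s**2).sum(1,keepdims=True)
    return s*(1+p["k1"]*r2)*f+[p["cx"],p["cy"]]
E
python3 - <<'E'
from h import *
s=manip.read_state();print(s)
for n in("side","top"):
    p=manip.grab_frame(n);cv2.imwrite(f"pics/{n}0.png",p["frame"])
    print(n,p["fov_y"],p["cx"],p["cy"],p["k1"],p["origin"],p["orientation"])
    np.save(f"{n}0.npy",cloud(p)); w=cloud(p)
    for t in ["stand","socket_floor","catch","block_grip","block_foot","peg_mid","rack","large_former_center","large_former_hole","small_former_center","small_former_hole","glue_bottle","paint_jar","sanding_block"]:
        r=manip.spot_in(p,t)
        for d in r[:3]:
            c,q=d["location"];print(t,round(d["confidence"],2),np.round([c,q]),np.round(w[int(round(q)),int(round(c))],3))
E
```

```text
pics
{'time_s': 0.0, 'q': array([ 1.07326651e+00,  9.18637553e-02,  1.23183404e+00, -1.78799256e-06,
        1.81977775e+00, -5.67211057e-02]), 'qvel': array([-0.00065452,  0.00091459, -0.00074744, -0.00016795, -0.00043945,
       -0.00051966]), 'joint_torque': array([ 3.63310783e-04, -4.46457410e+01, -4.06444180e+01,  6.98512397e-02,
        2.94872210e-02, -1.29072168e-04]), 'ee_pos': array([0.25595614, 0.54252741, 0.30153307]), 'eef_rot': array([-0.68936044,  0.69064138, -0.15477229,  0.1544092 ]), 'contact_force': array([0.24440383, 0.52263467, 0.29788681]), 'ft_torque': array([-0.05370845,  0.02431919, -0.0262097 ]), 'finger_gap': 0.08783789245881299}
side 54.73895407232056 321.60375428662053 200.77405577481483 -0.02298999791195624 [-0.022981   -0.52687655  0.68710246] [-0.41511935  0.81201707 -0.36411278  0.18901347]
stand 0.65 [339. 232.] [ 0.6   -0.04   0.017]
socket_floor 0.64 [341. 230.] [ 0.607 -0.042  0.021]
socket_floor 0.32 [211. 185.] [0.439 0.285 0.103]
catch 0.44 [355. 189.] [ 0.673 -0.032  0.115]
block_grip 0.95 [433. 301.] [ 0.486 -0.365  0.1  ]
block_grip 0.81 [36
[... 1434 characters left out ...]
 220.] [ 0.492 -0.341  0.167]
block_foot 0.62 [472. 161.] [ 0.661 -0.44   0.143]
peg_mid 0.98 [473. 161.] [ 0.663 -0.447  0.131]
peg_mid 0.96 [411. 262.] [ 0.377 -0.254  0.125]
peg_mid 0.85 [446. 226.] [ 0.476 -0.359  0.127]
rack 0.94 [224. 234.] [0.472 0.303 0.01 ]
large_former_center 0.75 [226. 242.] [0.444 0.268 0.145]
large_former_center 0.67 [215. 216.] [0.517 0.294 0.165]
large_former_hole 0.57 [221. 218.] [0.516 0.295 0.086]
small_former_center 0.74 [221. 242.] [0.444 0.28  0.154]
small_former_hole 0.46 [219. 245.] [0.436 0.286 0.151]
glue_bottle 0.93 [384. 157.] [ 0.681 -0.187  0.122]
paint_jar 0.72 [252. 152.] [0.715 0.204 0.072]
sanding_block 0.65 [335. 270.] [ 0.355 -0.039  0.034]
```

View pics/side0.png

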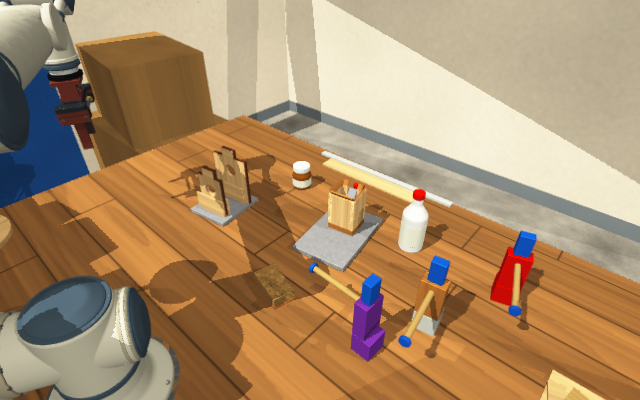

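View pics/top0.png

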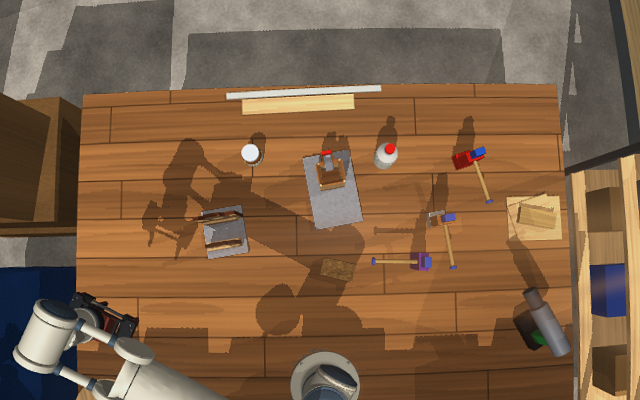

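```bash
python3 - <<'E'
from h import *
for n in("side","top"):
    w=np.load(n+"0.npy"); im=cv2.imread(f"pics/{n}0.png")
    P=w.reshape(-1,3); C=im.reshape(-1,3).astype(int)
    def sel(x0,x1,y0,y1,z0,z1): return (P[:,0]>x0)&(P[:,0]<x1)&(P[:,1]>y0)&(P[:,1]<y1)&(P[:,2]>z0)&(P[:,2]<z1)
    def rect(m,name):
        q=P[m]
        if len(q)<5: print(n,name,len(q));return
        r=cv2.minAreaRect((q[:,:2]*1000).astype(np.float32)); print(n,name,len(q),np.round(r[0],1),np.round(r[1],1),round(r[2],1),"z",np.round(np.percentile(q[:,2],[5,50,95]),4))
    rect(sel(.3,.42,-.5,.5,-.02,.005)&sel(.3,.6,-.2,.2,-1,1),"table")
    rect(sel(.43,.75,-.15,.06,.008,.022),"base")
    rect(sel(.43,.75,-.15,.06,.115,.15),"lips")
    blue=(C[:,0]>120)&(C[:,2]<70)&(C[:,1]<120)
    rect(sel(.42,.56,-.42,-.29,.15,.25)&blue,"tab")
    rect(sel(.42,.56,-.42,-.29,.18,.25)&blue,"tabtop")
    rect(sel(.3,.46,-.42,-.29,.08,.16)&blue,"knob")
    rect(sel(.36,.56,.2,.4,.006,.02),"rackbase")
    for a,b in((.38,.48),(.49,.56)):
        rect(sel(a,b,.2,.4,.08,.25),f"former{a}")
        rect(sel(a,b,.2,.4,.135,.25),f"former hi{a}")
E
python3 - <<'E'
import cv2
a=cv2.imread('pics/top0.png'); cv2.imwrite('pics/t_c1.png',cv2.resize(a[130:290,180:480],None,fx=2.6,fy=2.6,interpolation=cv2.INTER_CUBIC))
a=cv2.imread('pics/side0.png'); cv2.imwrite('pics/s_c1.png',cv2.resize(a[140:360,180:480],None,fx=2.6,fy=2.6,interpolation=cv2.INTER_CUBIC))
E
```

```text
side table 5451 [ 3.6e+02 -1.0e-01] [399.9 120. ] 90.0 z [-0.0012  0.0008  0.0029]
side base 2453 [605.2 -37.6] [231.3 150.1] 9.6 z [0.0124 0.0152 0.0175]
side lips 460 [639.1 -30.8] [72.6 79.1] 10.7 z [0.1164 0.1251 0.1353]
side tab 382 [ 498.5 -356.2] [20.4 30.7] 7.2 z [0.1515 0.1779 0.1914]
side tabtop 172 [ 498.8 -356.1] [20.3 29.5] 9.2 z [0.1819 0.19   0.1918]
side knob 182 [ 363.3 -335.9] [98.2 33.8] 68.2 z [0.1165 0.1309 0.1573]
side rackbase 706 [478.6 300.8] [149.2 133.1] 8.9 z [0.0081 0.0131 0.0172]
side former0.38 471 [440.7 291.8] [14.6 90.2] 10.1 z [0.0837 0.119  0.1533]
side former hi0.38 112 [441.5 291. ] [12.6 47.3] 9.2 z [0.1368 0.1474 0.1549]
side former0.49 831 [520.6 303.1] [ 15.6 126.8] 9.7 z [0.0848 0.1297 0.1753]
side former hi0.49 365 [520.8 301.7] [ 15.1 123.1] 10.5 z [0.1372 0.153  0.1786]
top table 4160 [360.   0.] [399.7 119.9] 90.0 z [-0.0058 -0.0008  0.0036]
top base 2544 [596.1 -47.4] [306.8 196.8] 2.7 z [0.0091 0.0136 0.0185]
top lips 328 [640.1 -30.3] [72.9 79. ] 9.5 z [0.1192 0.1294 0.1357]
top tab 0
top tabtop 0
top knob 1
top rackbase 1273 [460.9 297.7] [198.9 193.8] 1.2 z [0.0067 0.0113 0.0164]
top former0.38 134 [440.4 291.8] [10.5 84.5] 9.3 z [0.101  0.1356 0.1548]
top former hi0.38 67 [440.6 290.6] [10.5 46.1] 9.3 z [0.1434 0.1512 0.1561]
top former0.49 295 [519.9 303.8] [ 11.2 120.9] 8.8 z [0.0879 0.1512 0.1777]
top former hi0.49 204 [519.8 304.3] [ 11.2 119.9] 8.8 z [0.1415 0.1543 0.178 ]
```

View pics/t_c1.png

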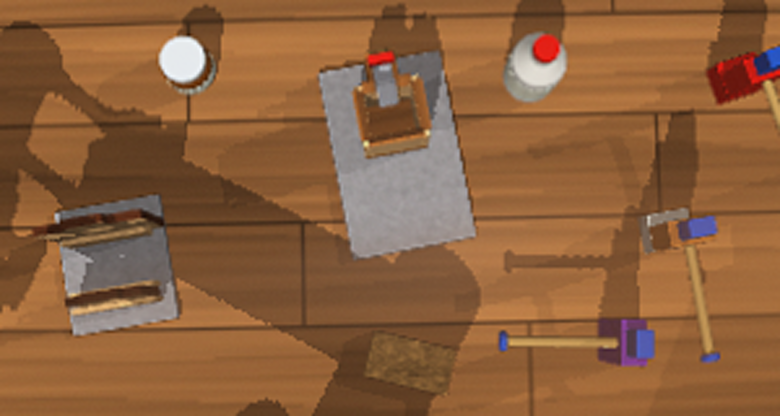

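View pics/s_c1.png

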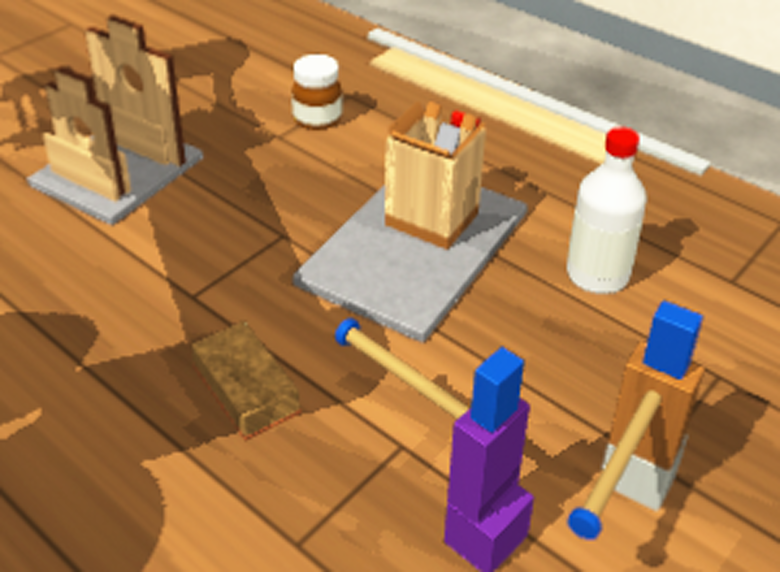

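```bash
python3 - <<'E'
from h import *
s=manip.read_state();M=rot(s["eef_rot"]);print(np.round(M,3))
for n in("side","top"):
    w=np.load(n+"0.npy"); im=cv2.imread(f"pics/{n}0.png")
    P=w.reshape(-1,3); C=im.reshape(-1,3).astype(int)
    def sel(x0,x1,y0,y1,z0,z1): return (P[:,0]>x0)&(P[:,0]<x1)&(P[:,1]>y0)&(P[:,1]<y1)&(P[:,2]>z0)&(P[:,2]<z1)
    m=sel(.37,.465,-.42,-.34,.1,.14); q=P[m]
    l=cv2.fitLine(q[:,:2].astype(np.float32),cv2.DIST_HUBER,0,.001,.001).ravel()
    print(n,"peg",len(q),q.mean(0),"yaw",np.degrees(np.arctan(l[1]/l[0])), "y at x=.36,.4987",[l[3]+(x-l[2])*l[1]/l[0] for x in(.36,.4987)])
    blue=(C[:,0]-C[:,2]>60)
    for nm,m in(("tab",sel(.42,.56,-.42,-.29,.145,.25)&blue),("tabtop",sel(.42,.56,-.42,-.29,.183,.25)&blue),("knob",sel(.32,.38,-.42,-.35,.08,.16)&blue),("foot",sel(.42,.56,-.42,-.29,.04,.054)),("body top",sel(.42,.56,-.42,-.29,.13,.145))):
        q=P[m]
        if len(q)>3:
            r=cv2.minAreaRect((q[:,:2]*1000).astype(np.float32));print(n,nm,len(q),np.round(r[0],1),np.round(r[1],1),round(r[2],1),np.round(q.mean(0),4))
E
```

```text
[[ 0.904  0.     0.427]
 [-0.427 -0.     0.904]
 [ 0.    -1.    -0.   ]]
side peg 308 [ 0.41474788 -0.36933882  0.12501355] yaw 8.860536 y at x=.36,.4987 [np.float32(-0.37787348), np.float32(-0.35625148)]
side tab 423 [ 498.9 -356.2] [21.4 30.7] 7.2 [ 0.493  -0.3574  0.1746]
side tabtop 169 [ 499.1 -356. ] [20.9 29.5] 9.4 [ 0.4966 -0.3565  0.1894]
side knob 103 [ 358.8 -376.9] [ 9.6 19.6] 11.6 [ 0.3571 -0.3776  0.1247]
side foot 102 [ 494.4 -366.9] [31.7 64. ] 47.9 [ 0.4895 -0.3657  0.0468]
side body top 301 [ 498.4 -356.2] [33.  49.9] 8.4 [ 0.4911 -0.3588  0.1387]
top peg 134 [ 0.41680498 -0.36537755  0.12396584] yaw 6.7237334 y at x=.36,.4987 [np.float32(-0.37207446), np.float32(-0.3557227)]
top tab 61 [ 498.7 -354.1] [17.4 24.6] 8.4 [ 0.4987 -0.3536  0.1897]
top tabtop 61 [ 498.7 -354.1] [17.4 24.6] 8.4 [ 0.4987 -0.3536  0.1897]
top knob 9 [ 358.9 -376. ] [ 4.  15.2] 10.5 [ 0.3582 -0.375   0.1287]
top foot 77 [ 504.9 -352.5] [44.1 51. ] 8.5 [ 0.5165 -0.3467  0.0492]
top body top 87 [ 466.9 -358.8] [90.8 50.8] 7.8 [ 0.493  -0.346   0.1386]
```

Call:
play_rows(moves="0.039 -0.144 0 0 0 -0.075;0.039 -0.144 0 0 0 -0.075;0.039 -0.144 0 0 0 -0.075;0.039 -0.144 0 0 0 -0.075;0.039 -0.144 0 0 0 -0.075", jaw=0.3, grip_force=50)

```text
time_s: 1.92
ee_pos: [0.3048, 0.3611, 0.3026]
eef_rot: [0.671, -0.671, 0.222, -0.222]
contact_force: [-0.2, -0.3, 0.3]
finger_gap: 0.0591
```

Call:
play_rows(moves="0.039 -0.144 0 0 0 -0.075;0.039 -0.144 0 0 0 -0.075;0.039 -0.144 0 0 0 -0.075;0.039 -0.144 0 0 0 -0.075;0.039 -0.144 0 0 0 -0.075")

```text
time_s: 2.33
ee_pos: [0.3534, 0.181, 0.3029]
eef_rot: [0.647, -0.646, 0.286, -0.287]
contact_force: [-0.4, -0.7, -0.1]
finger_gap: 0.0571
```

Call:
play_rows(moves="0.039 -0.144 0 0 0 -0.075;0.039 -0.144 0 0 0 -0.075;0.039 -0.144 0 0 0 -0.075;0.039 -0.144 0 0 0 -0.075;0.039 -0.144 0 0 0 -0.075")

```text
time_s: 2.75
ee_pos: [0.4022, 0.0008, 0.303]
eef_rot: [0.615, -0.615, 0.348, -0.349]
contact_force: [0.8, 0.9, 0.8]
finger_gap: 0.0568
```

Call:
play_rows(moves="0.039 -0.144 0 0 0 -0.075;0.039 -0.144 0 0 0 -0.075;0.039 -0.144 0 0 0 -0.075;0.039 -0.144 0 0 0 -0.075;0.039 -0.144 0 0 0 -0.075")

```text
time_s: 3.17
ee_pos: [0.451, -0.1794, 0.3029]
eef_rot: [0.578, -0.578, 0.407, -0.408]
contact_force: [0.3, 0.2, 0.2]
finger_gap: 0.0572
```

Call:
play_rows(moves="0.039 -0.144 0 0 0 -0.075;0.039 -0.144 0 0 0 -0.075;0.039 -0.144 0 0 0 -0.075;0.039 -0.144 0 0 0 -0.075;0.03 -0.1 0 0 0 -0.05")

```text
time_s: 3.58
ee_pos: [0.4975, -0.3493, 0.3019]
eef_rot: [-0.538, 0.538, -0.459, 0.459]
contact_force: [0.3, 0.7, 0.8]
finger_gap: 0.0573
```

Call:
play_rows(moves="0.005 -0.024 -0.06 0 0 -0.015;0 0 -0.06 0 0 0;0 0 -0.06 0 0 0;0 0 -0.06 0 0 0;0 0 -0.056 0 0 0")

```text
time_s: 4.0
ee_pos: [0.4987, -0.3525, 0.2275]
eef_rot: [0.537, -0.537, 0.46, -0.46]
contact_force: [0.8, -0.1, 0.0]
finger_gap: 0.057
```

```bash
python3 - <<'E'
from h import *
s=manip.read_state();M=rot(s["eef_rot"]);print(s["ee_pos"],np.degrees(np.arctan2(M[1,2],M[0,2])),s["contact_force"])
p=manip.grab_frame("side");w=cloud(p)
cv2.imwrite("pics/s1.png",cv2.resize(p["frame"][200:360,340:540],None,fx=3,fy=3))
P=w.reshape(-1,3);C=p["frame"].reshape(-1,3).astype(int)
E
```

```text
[ 0.49866461 -0.35245375  0.22753588] 8.780207417370464 [ 0.81671895 -0.11466659  0.00738726]
```

View pics/s1.png

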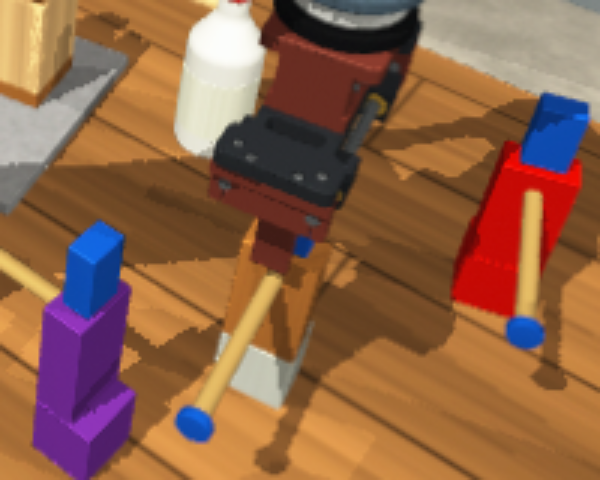

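Call:
play_rows(moves="0 -0.012 0 0 0 0;0 0 0 0 0 0;0 0 0 0 0 0;0 0 0 0 0 0;0 0 0 0 0 0")

```text
time_s: 4.47
ee_pos: [0.499, -0.3555, 0.2298]
eef_rot: [0.537, -0.537, 0.46, -0.461]
contact_force: [-0.1, -0.4, -0.3]
finger_gap: 0.0568
```

Call:
play_rows(moves="0 0 0 0 0 0;0 0 0 0 0 0;0 0 0 0 0 0;0 0 0 0 0 0;0 0 0 0 0 0", jaw=-1)

```text
time_s: 4.88
ee_pos: [0.4988, -0.3553, 0.2287]
eef_rot: [-0.537, 0.537, -0.46, 0.46]
contact_force: [0.5, 0.1, -0.2]
finger_gap: 0.0274
```

Call:
play_rows(moves="0 0 0 0 0 0;0 0 0 0 0 0;0 0 0 0 0 0;0 0 0.04 0 0 0;0 0 0.04 0 0 0")

```text
time_s: 5.3
ee_pos: [0.4984, -0.355, 0.2478]
eef_rot: [-0.537, 0.537, -0.461, 0.459]
contact_force: [0.6, -0.5, -3.3]
finger_gap: 0.0197
```

Call:
play_rows(moves="0 0 0.12 0 0 0;0 0 0.12 0 0 0;0 0 0.12 0 0 0;0 0 0.12 0 0 0;0 0 0.12 0 0 0")

```text
time_s: 5.72
ee_pos: [0.4984, -0.3551, 0.4011]
eef_rot: [0.537, -0.537, 0.46, -0.46]
contact_force: [1.0, -0.0, -3.0]
finger_gap: 0.0198
```

Call:
play_rows(moves="0.02 0.13 0 0 0 0.003;0.04 0.13 0 0 0 0.003;0.05 0.13 0 0 0 0.003;0.06 0.13 0 0 0 0.003;0.06 0.13 0 0 0 0.003")

```text
time_s: 6.13
ee_pos: [0.5563, -0.1914, 0.3999]
eef_rot: [0.539, -0.538, 0.458, -0.459]
contact_force: [1.6, 0.5, -2.4]
finger_gap: 0.0198
```

Call:
play_rows(moves="0.06 0.13 0 0 0 0.003;0.06 0.13 0 0 0 0.003;0.06 0.13 0 0 0 0.003;0.06 0.13 0 0 0 0.003;0.07 0.123 0 0 0 0.003")

```text
time_s: 6.55
ee_pos: [0.6338, -0.0301, 0.4]
eef_rot: [0.541, -0.54, 0.456, -0.456]
contact_force: [0.9, -0.3, -3.1]
finger_gap: 0.0196
```

Call:
play_rows(moves="0 0 0 0 0 0;0 0 0 0 0 0;0 0 0 0 0 0;0 0 0 0 0 0;0 0 0 0 0 0")

```text
time_s: 6.97
ee_pos: [0.6333, -0.0333, 0.3993]
eef_rot: [0.54, -0.54, 0.456, -0.457]
contact_force: [0.2, -0.1, -3.4]
finger_gap: 0.0191
```

```bash
cat > meas.py <<'E'
from h import *
import sys
s=manip.read_state();M=rot(s["eef_rot"]);print(np.round(s["ee_pos"],4),np.degrees(np.arctan2(M[1,2],M[0,2])),"tilt",np.round(M[:,1],4),s["contact_force"])
for n in("side","top"):
    p=manip.grab_frame(n);w=cloud(p);np.save(n+"_"+sys.argv[1]+".npy",w)
    cv2.imwrite(f"pics/{n}_{sys.argv[1]}.png",p["frame"])
E
python3 meas.py 2; python3 - <<'E'
import cv2
a=cv2.imread('pics/top_2.png');b=cv2.imread('pics/side_2.png')
cv2.imwrite('pics/c2.png',cv2.hconcat([cv2.resize(a[90:290,240:440],(400,400)),cv2.resize(b[50:250,240:440],(400,400))]))
E
```

```text
[ 0.6333 -0.0333  0.3993] 9.590186684400232 tilt [ 6.e-04 -3.e-04 -1.e+00] [ 0.20218221 -0.13801511 -3.39296597]
```

View pics/c2.png

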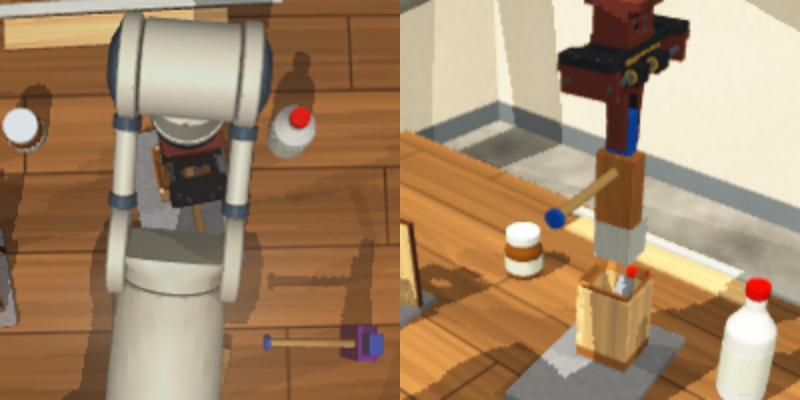

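```bash
cat > rel.py <<'E'
from h import *
import sys
yaw=np.radians(9.6)
w=np.load(sys.argv[1]).reshape(-1,3)
O=np.array([.6395,-.031]);c,s=np.cos(yaw),np.sin(yaw)
d=w[:,:2]-O; L=np.c_[c*d[:,0]+s*d[:,1],-s*d[:,0]+c*d[:,1],w[:,2]]*1000
z0=float(sys.argv[2])
def show(nm,zl,zh,R):
    q=L[(L[:,2]>zl)&(L[:,2]<zh)&(abs(L[:,0])<R)&(abs(L[:,1])<R)]
    r=cv2.minAreaRect(q[:,:2].astype(np.float32))
    print(nm,len(q),"x",np.round(np.percentile(q[:,0],[2,50,98]),1),"y",np.round(np.percentile(q[:,1],[2,50,98]),1),np.round(r[0],1),np.round(r[1],1),round(r[2],1))
    # front face points & side face pts
    f=q[(q[:,1]>-15)&(q[:,1]<20)]; 
    g=q[(q[:,0]>-10)&(q[:,0]<15)]
    xb=np.median(f[f[:,0]<np.percentile(f[:,0],80)][:,0]);
    print("   front x med",round(xb,1),"slope",np.round(np.polyfit(f[:,1],f[:,0],1),3),"side y med",round(np.median(g[:,1]),1),"slope",np.round(np.polyfit(g[:,0],g[:,1],1),3) if len(g)>5 else"")
show("foot",z0+4,z0+46,45)
show("body",z0+55,z0+100,45)
show("socket",45,110,50)
E
python3 rel.py side_2.npy 170
```

```text
foot 374 x [-23.4 -20.4  18.3] y [-29.1 -13.9  20.1] [-12.6 -13.7] [35.  64.9] 39.1
   front x med -21.4 slope [-3.0000e-03 -2.1066e+01] side y med -28.0 slope [-7.0000e-03 -2.7993e+01]
body 391 x [-23.3 -20.8   3.7] y [-28.4 -10.9  20.7] [-17.7  -8.2] [27.2 56.6] 27.7
   front x med -21.5 slope [-4.0000e-03 -2.1144e+01] side y med -27.6 slope [ 1.9000e-02 -2.7509e+01]
socket 827 x [-35.  -31.7  31.8] y [-38.1 -10.4  36.6] [ 6.2 -1.3] [76.7 85.4] 88.3
   front x med -32.7 slope [  0.087 -19.513] side y med -37.2 slope [  0.414 -35.407]
```

```bash
cat >> rel.py <<'E'
q=L[(L[:,2]>50)&(L[:,2]<115)]
f=q[(abs(q[:,0]+34)<6)&(abs(q[:,1])<28)]; g=q[(abs(q[:,1]+38)<6)&(abs(q[:,0])<25)]
print("sock front",len(f),np.median(f[:,0]),np.polyfit(f[:,1],f[:,0],1),"side",len(g),np.median(g[:,1]),np.polyfit(g[:,0],g[:,1],1))
E
for f in side_2 side0; do python3 rel.py $f.npy 170 | tail -1; done
python3 - <<'E'
from h import *
# lips edges in the top cloud, stand frame
for n in("top0","side0"):
    w=np.load(n+".npy").reshape(-1,3);c,s=np.cos(np.radians(9.6)),np.sin(np.radians(9.6));d=w[:,:2]-[.6395,-.031]
    L=np.c_[c*d[:,0]+s*d[:,1],-s*d[:,0]+c*d[:,1],w[:,2]]*1000
    b=L[(L[:,2]>9)&(L[:,2]<19)&(abs(L[:,1])<90)&(L[:,0]>-165)&(L[:,0]<95)]
    print(n,"base x",np.percentile(b[:,0],[.5,99.5]),"y",np.percentile(b[:,1],[.5,99.5]))
    t=L[(L[:,2]>126)&(L[:,2]<140)&(abs(L[:,0])<50)&(abs(L[:,1])<50)]
    print("lips",len(t),[np.percentile(t[:,i],[1,99]).round(1) for i in(0,1)])
    m=t[t[:,1]<-25];print("  -y wall",np.median(m[:,1]));m=t[t[:,1]>25];print("  +y wall",np.median(m[:,1]));m=t[t[:,0]<-22];print("  front",np.median(m[:,0]))
E
```

```text
sock front 374 -32.682280214546225 [-2.55461331e-03 -3.27108274e+01] side 161 -37.17159655233493 [-3.13593178e-04 -3.71784856e+01]
top0 base x [-148.5145041    79.43906429] y [-73.80864834  74.77838291]
lips 218 [array([-35.7,  36.8]), array([-38.6,  39.8])]
  -y wall -34.00663833129688
  +y wall 34.79765418362775
  front -30.59862973008459
side0 base x [-149.75467712   77.61835068] y [-75.11109504  73.20304901]
lips 209 [array([-35.9,  35.4]), array([-39.3,  39.7])]
  -y wall -35.90394499674114
  +y wall 34.01425100855034
  front -32.338643272862754Traceback (most recent call last):
  File "rel.py", line 17, in <module>
    show("foot",z0+4,z0+46,45)
    ~~~~^^^^^^^^^^^^^^^^^^^^^^
  File "rel.py", line 11, in show
    print(nm,len(q),"x",np.round(np.percentile(q[:,0],[2,50,98]),1),"y",np.round(np.percentile(q[:,1],[2,50,98]),1),np.round(r[0],1),np.round(r[1],1),round(r[2],1))
                                 ~~~~~~~~~~~~~^^^^^^^^^^^^^^^^^^
    return _quantile_unchecked(
        a, q, axis, out, overwrite_input, method, keepdims, weights)
    return _ureduce(a,
                    func=_quantile_ureduce_func,
    ...<5 lines>...
                    overwrite_input=overwrite_input,
                    method=method)
    r = func(a, **kwargs)
    result = _quantile(arr,
                       quantiles=q,
    ...<2 lines>...
                       out=out,
                       weights=wgt)
    slices_having_nans = np.isnan(arr[-1, ...])
                                  ~~~^^^^^^^^^
IndexError: index -1 is out of bounds for axis 0 with size 0
```

Call:
play_rows(moves="0.001 0.012 -0.03 0 0 0;0 0 -0.03 0 0 0;0 0 -0.03 0 0 0;0 0 0 0 0 0;0 0 0 0 0 0")

```text
time_s: 7.48
ee_pos: [0.6338, -0.0291, 0.3746]
eef_rot: [-0.54, 0.541, -0.457, 0.455]
contact_force: [0.4, -0.1, -2.5]
finger_gap: 0.02
```

```bash
python3 meas.py 3; python3 rel.py side_3.npy 147
```

```text
[ 0.6338 -0.0291  0.3746] 9.69211242003424 tilt [-2.5e-03  2.0e-04 -1.0e+00] [ 0.41149857 -0.14220467 -2.48706533]
foot 368 x [-22.6 -19.7  19.7] y [-24.4  -9.   25.7] [-10.5  -8.7] [35.9 66.1] 39.8
   front x med -20.8 slope [ 1.0000e-02 -2.0383e+01] side y med -23.6 slope [  0.    -23.569]
body 367 x [-23.  -19.9   5. ] y [-23.9  -7.4  24. ] [-16.5  -5.1] [29.1 55.3] 29.6
   front x med -20.7 slope [ 2.0000e-03 -2.0475e+01] side y med -23.1 slope [  0.037 -22.992]
socket 835 x [-35.2 -31.6  32.4] y [-38.1 -10.   36.5] [ 5.6 -0.5] [77.  83.8] 88.9
   front x med -32.8 slope [  0.142 -19.036] side y med -37.2 slope [  0.556 -35.138]
sock front 382 -32.854542802700344 [ 5.81537027e-04 -3.28300866e+01] side 158 -37.15319930539431 [-2.90975805e-03 -3.71745642e+01]
```

Call:
play_rows(moves="0.001 -0.003 -0.02 0 0 0;0 0 -0.03 0 0 0;0 0 -0.03 0 0 0;0 0 -0.03 0 0 0;0 0 -0.03 0 0 0")

```text
time_s: 8.0
ee_pos: [0.6342, -0.0299, 0.3398]
eef_rot: [-0.54, 0.541, -0.456, 0.456]
contact_force: [0.2, -0.6, -3.6]
finger_gap: 0.02
```

Call:
play_rows(moves="0 0 -0.024 0 0 0;0 0 -0.024 0 0 0;0 0 -0.024 0 0 0;0 0 -0.024 0 0 0;0 0 -0.024 0 0 0")

```text
time_s: 8.42
ee_pos: [0.634, -0.03, 0.3133]
eef_rot: [0.541, -0.54, 0.455, -0.457]
contact_force: [-5.6, -0.8, 5.6]
finger_gap: 0.02
```

Call:
play_rows(moves="0 0 -0.024 0 0 0;0 0 -0.024 0 0 0;0 0 -0.024 0 0 0;0 0 -0.024 0 0 0;0 0 -0.024 0 0 0")

```text
time_s: 8.83
ee_pos: [0.6341, -0.0299, 0.2798]
eef_rot: [-0.54, 0.541, -0.456, 0.456]
contact_force: [-5.0, -1.0, -1.5]
finger_gap: 0.0198
```

Call:
play_rows(moves="0 0 -0.02 0 0 0;0 0 -0.02 0 0 0;0 0 -0.018 0 0 0;0 0 -0.014 0 0 0;0 0 -0.01 0 0 0")

```text
time_s: 9.25
ee_pos: [0.6345, -0.0298, 0.2596]
eef_rot: [0.541, -0.54, 0.456, -0.456]
contact_force: [0.4, -0.1, -3.4]
finger_gap: 0.02
```

Call:
play_rows(moves="0 0 -0.004 0 0 0;0 0 -0.004 0 0 0;0 0 0 0 0 0;0 0 0 0 0 0;0 0 0 0 0 0")

```text
time_s: 9.67
ee_pos: [0.6345, -0.0298, 0.259]
eef_rot: [0.541, -0.54, 0.456, -0.456]
contact_force: [0.1, -0.3, -3.1]
finger_gap: 0.0196
```

Call:
play_rows(moves="0 0 -0.004 0 0 0;0 0 -0.004 0 0 0;0 0 0 0 0 0;0 0 0 0 0 0;0 0 0 0 0 0")

```text
time_s: 10.08
ee_pos: [0.6344, -0.0299, 0.2588]
eef_rot: [0.541, -0.54, 0.455, -0.457]
contact_force: [-2.0, -0.4, 7.4]
finger_gap: 0.0197
```

Call:
play_rows(moves="0 0 -0.004 0 0 0;0 0 -0.002 0 0 0;0 0 0 0 0 0;0 0 0 0 0 0;0 0 0 0 0 0")

```text
time_s: 10.5
ee_pos: [0.6342, -0.0299, 0.2587]
eef_rot: [0.541, -0.54, 0.455, -0.457]
contact_force: [-3.7, -0.6, 10.5]
finger_gap: 0.0197
```

Call:
play_rows(moves="0 0 0.006 0 0 0;0 0 0.006 0 0 0;0 0 0 0 0 0;0 0 0 0 0 0;0 0 0 0 0 0")

```text
time_s: 10.92
ee_pos: [0.6345, -0.0299, 0.2588]
eef_rot: [0.541, -0.54, 0.456, -0.456]
contact_force: [-0.7, -0.2, 4.5]
finger_gap: 0.0198
```

Call:
play_rows(moves="0 0 0 0 0 0;0 0 0 0 0 0;0 0 0 0 0 0;0 0 0 0 0 0;0 0 0.04 0 0 0", jaw=0.1)

```text
time_s: 11.33
ee_pos: [0.6337, -0.0298, 0.2655]
eef_rot: [-0.54, 0.541, -0.457, 0.455]
contact_force: [0.4, 0.5, 0.2]
finger_gap: 0.0474
```

Call:
play_rows(moves="0 0 0.1 0 0 0;0 0 0.1 0 0 0;0 0.16 0.05 0 0 0;0 0.16 0 0 0 0;0 0.16 0 0 0 0")

```text
time_s: 11.75
ee_pos: [0.6344, 0.0906, 0.3334]
eef_rot: [0.541, -0.539, 0.456, -0.457]
contact_force: [0.7, 0.9, 0.9]
finger_gap: 0.0486
```

```bash
python3 meas.py 4; python3 rel.py side_4.npy 30 | head -4;python3 - <<'E'
import cv2
a=cv2.imread('pics/top_4.png');b=cv2.imread('pics/side_4.png')
cv2.imwrite('pics/c4.png',cv2.hconcat([cv2.resize(a[130:250,270:390],(400,400),interpolation=2),cv2.resize(b[130:270,280:420],(400,400),interpolation=2)]))
E
```

```text
[0.6344 0.0906 0.3334] 9.573876590741483 tilt [ 3.9e-03  4.0e-04 -1.0e+00] [0.71853646 0.93545204 0.92169777]
foot 456 x [-35.2 -32.2  31.8] y [-38.  -17.1  36.1] [-16.9 -16. ] [ 52.3 101. ] 40.8
   front x med -33.3 slope [-8.0000e-03 -3.2913e+01] side y med -37.2 slope [ 1.0000e-02 -3.7212e+01]
body 557 x [-35.  -30.8  31.4] y [-37.9 -21.6  34.2] [ 0.7 -0.1] [73.2 76.7] 0.0
   front x med -32.7 slope [ -0.041 -31.492] side y med -36.7 slope [ -0.553 -31.238]
```

View pics/c4.png

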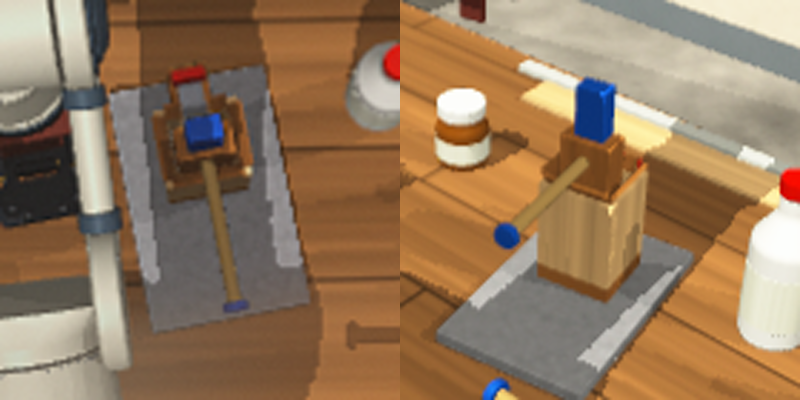

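```bash
cat > chk.py <<'E'
from h import *
import sys
tag=sys.argv[1]
yaw=np.radians(9.6);c,s=np.cos(yaw),np.sin(yaw)
def local(w):
    d=w[:,:2]-np.array([.6395,-.031]); return np.c_[c*d[:,0]+s*d[:,1],-s*d[:,0]+c*d[:,1],w[:,2]]*1000
for n in("side","top"):
  for t in ("0","_"+tag):
    L=local(np.load(n+t+".npy").reshape(-1,3));C=cv2.imread(f"pics/{n}{t}.png").reshape(-1,3).astype(int)
    red=(C[:,2]>130)&(C[:,1]<70)&(C[:,0]<70)&(L[:,0]>20)&(L[:,0]<90)&(abs(L[:,1])<40)
    print(n,t,"red",red.sum(),np.round(np.median(L[red],0),1),np.round(np.percentile(L[red][:,0],[5,95]),1))
    if t!="0":
        bl=(C[:,0]-C[:,2]>60)
        m=bl&(abs(L[:,0]+5)<30)&(abs(L[:,1])<30)&(L[:,2]>165); 
        print("  tab top z",np.percentile(L[m][:,2],[50,97]), "x",np.percentile(L[m][:,0],[2,98]),"y",np.percentile(L[m][:,1],[2,98]))
        m=bl&(abs(L[:,0]+148)<20)&(abs(L[:,1])<25)&(L[:,2]>120); k=L[m]
        print("  knob",len(k),k.mean(0).round(1),np.percentile(k,[3,97],axis=0).round(1).tolist())
        m=(L[:,0]>-138)&(L[:,0]<-40)&(abs(L[:,1])<25)&(L[:,2]>135)&(L[:,2]<170);k=L[m]
        if len(k)>10: print("  shaft",len(k),k.mean(0).round(1),"y fit",np.polyfit(k[:,0],k[:,1],1).round(3),"z fit",np.polyfit(k[:,0],k[:,2],1).round(3))
E
python3 chk.py 4
```

```text
side 0 red 25 [ 62.1   7.2 105.8] [59.8 66. ]
side _4 red 3 [ 63.5 -15.2 108.7] [61.9 63.6]
  tab top z [201.7948478  221.70248001] x [-15.2407677   2.7357809] y [-15.45374409  11.54102583]
  knob 55 [-148.2   -2.4  153.6] [[-151.4, -10.4, 143.4], [-143.4, 7.8, 161.7]]
  shaft 140 [-90.5  -2.5 155. ] y fit [ 0.    -2.477] z fit [-6.00000e-03  1.54528e+02]
top 0 red 43 [ 64.2   0.5 107.8] [60.5 70.1]
top _4 red 25 [ 65.2   0.4 109.2] [61.9 68.9]
  tab top z [219.62788281 223.25172816] x [-13.77765665   4.26789235] y [-12.43950203  14.31696378]chk.py:17: RuntimeWarning: Mean of empty slice.
  print("  knob",len(k),k.mean(0).round(1),np.percentile(k,[3,97],axis=0).round(1).tolist())
  ret = um.true_divide(
Traceback (most recent call last):
  File "chk.py", line 17, in <module>
    print("  knob",len(k),k.mean(0).round(1),np.percentile(k,[3,97],axis=0).round(1).tolist())
                                             ~~~~~~~~~~~~~^^^^^^^^^^^^^^^^^
IndexError: index -1 is out of bounds for axis 0 with size 0
```

Call:
play_rows(moves="-0.065 0.122 0 0 0 -0.005;-0.065 0.122 0 0 0 -0.005;-0.065 0.122 0 0 0 -0.005;-0.065 0.122 0 0 0 -0.005;-0.065 0.122 0 0 0 -0.003")

```text
time_s: 12.27
ee_pos: [0.5523, 0.2429, 0.3311]
eef_rot: [0.538, -0.537, 0.459, -0.46]
contact_force: [-0.2, -0.6, -0.2]
finger_gap: 0.0483
```

Call:
play_rows(moves="-0.065 0.122 0 0 0 0;-0.066 0.122 -0.03 0 0 0;0 0 -0.03 0 0 0;0 0 -0.03 0 0 0;0 0 0 0 0 0")

```text
time_s: 12.68
ee_pos: [0.5204, 0.3026, 0.3061]
eef_rot: [-0.537, 0.539, -0.459, 0.459]
contact_force: [-0.1, -1.3, -1.2]
finger_gap: 0.0485
```

```bash
python3 meas.py 5; python3 - <<'E'
from h import *
w=np.load("side_5.npy").reshape(-1,3)
q=w[(w[:,0]>.49)&(w[:,0]<.56)&(w[:,1]>.2)&(w[:,1]<.4)&(w[:,2]>.1)&(w[:,2]<.179)]
print(len(q),np.percentile(q,[1,50,99],axis=0))
b=cv2.imread('pics/side_5.png')
cv2.imwrite('pics/c5.png',cv2.resize(b[70:250,150:330],(540,540),interpolation=2))
E
```

```text
[0.5204 0.3026 0.3061] 8.993329528330772 tilt [-0.0022 -0.0021 -1.    ] [-0.12533589 -1.32057194 -1.2257982 ]
636 [[0.50688666 0.2427256  0.10109097]
 [0.51839029 0.29495371 0.13863953]
 [0.53397494 0.36140084 0.17851421]]
```

View pics/c5.png

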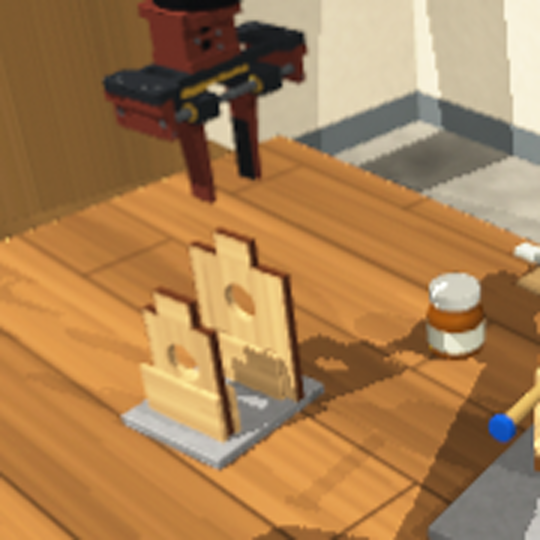

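Call:
play_rows(moves="0 0.003 -0.07 0 0 0;0 0 -0.07 0 0 0;0 0 -0.07 0 0 0;0 0 -0.07 0 0 0;0 0 -0.046 0 0 0")

```text
time_s: 13.2
ee_pos: [0.5209, 0.3026, 0.2251]
eef_rot: [-0.537, 0.538, -0.46, 0.46]
contact_force: [0.2, 0.2, -0.5]
finger_gap: 0.0483
```

Call:
play_rows(moves="0 0 0 0 0 0;0 0 0 0 0 0;0 0 0 0 0 0;0 0 0 0 0 0;0 0 0 0 0 0", jaw=-1, grip_force=25)

```text
time_s: 13.62
ee_pos: [0.5207, 0.3043, 0.2281]
eef_rot: [0.538, -0.537, 0.459, -0.46]
contact_force: [-0.5, 0.1, 0.1]
finger_gap: 0.0185
```

Call:
play_rows(moves="0 0 0 0 0 0;0 0 0 0 0 0;0 0 0 0 0 0;0 0 0 0 0 0;0 0 0 0 0 0")

```text
time_s: 14.03
ee_pos: [0.5204, 0.3043, 0.2275]
eef_rot: [0.538, -0.537, 0.459, -0.459]
contact_force: [-0.5, -0.0, 5.0]
finger_gap: 0.01
```

Call:
play_rows(moves="0 0 0.04 0 0 0;0 0 0.06 0 0 0;0 0 0.07 0 0 0;0 0 0.08 0 0 0;0 0 0.07 0 0 0")

```text
time_s: 14.45
ee_pos: [0.5201, 0.3041, 0.3074]
eef_rot: [-0.537, 0.538, -0.459, 0.459]
contact_force: [-0.0, -0.2, -0.8]
finger_gap: 0.0097
```

Call:
play_rows(moves="0 -0.12 0 0 0 0.002;0 -0.15 0 0 0 0.002;-0.025 -0.15 0 0 0 0.002;-0.025 -0.15 0 0 0 0.002;-0.025 -0.15 0 0 0 0.002")

```text
time_s: 14.87
ee_pos: [0.5008, 0.1227, 0.3063]
eef_rot: [-0.539, 0.539, -0.458, 0.457]
contact_force: [-0.3, -0.1, -1.0]
finger_gap: 0.0097
```

Call:
play_rows(moves="-0.025 -0.15 0 0 0 0.002;-0.025 -0.15 0 0 0 0.002;-0.025 -0.15 0 0 0 0.002;-0.025 -0.15 -0.02 0 0 0.002;-0.025 -0.143 -0.03 0 0 0.002")

```text
time_s: 15.28
ee_pos: [0.4696, -0.0632, 0.295]
eef_rot: [0.54, -0.54, 0.456, -0.457]
contact_force: [-0.1, -0.2, -0.8]
finger_gap: 0.0099
```

Call:
play_rows(moves="-0.025 0 -0.04 0 0 0;0 0 -0.04 0 0 0;0 0 -0.018 0 0 0;0 0 0 0 0 0;0 0 0 0 0 0")

```text
time_s: 15.7
ee_pos: [0.4642, -0.0606, 0.2694]
eef_rot: [-0.54, 0.541, -0.456, 0.456]
contact_force: [0.2, -0.2, -0.7]
finger_gap: 0.0098
```

```bash
python3 meas.py 6; python3 - <<'E'
from h import *
b=cv2.imread('pics/side_6.png')
cv2.imwrite('pics/c6.png',cv2.resize(b[70:280,220:430],(630,630),interpolation=2))
E
```

```text
[ 0.4642 -0.0606  0.2694] 9.705982794666822 tilt [-7.e-04  4.e-04 -1.e+00] [ 0.15692198 -0.20131083 -0.72510812]
```

View pics/c6.png

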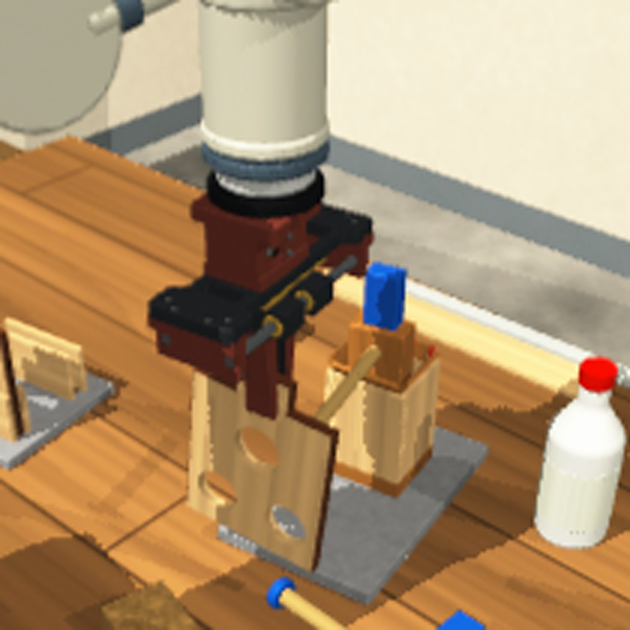

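```bash
cat > sheet.py <<'E'
from h import *
import sys
tag=sys.argv[1];X=float(sys.argv[2])
yaw=np.radians(9.6);c,s=np.cos(yaw),np.sin(yaw)
w=np.load(f"side_{tag}.npy");d=w[...,:2]-np.array([.6395,-.031])
L=np.stack([c*d[...,0]+s*d[...,1],-s*d[...,0]+c*d[...,1],w[...,2]],-1)*1000
q=L.reshape(-1,3);q=q[(abs(q[:,0]-(X-5))<6)&(abs(q[:,1])<75)&(q[:,2]>25)&(q[:,2]<195)]
print(len(q),"x med",np.median(q[:,0]),"pitch/yaw fit",np.linalg.lstsq(np.c_[q[:,1:],np.ones(len(q))],q[:,0],rcond=None)[0].round(4))
print("y",np.percentile(q[:,1],[.5,99.5]),"z",np.percentile(q[:,2],[.5,99.5]))
# rasterise visible front face on 1mm grid, find hole by row extents
g=np.zeros((200,150),np.uint8)
for p in q: g[int(p[2]),int(p[1]+75)]=255
g=cv2.dilate(g,np.ones((5,5),np.uint8));g=cv2.erode(g,np.ones((5,5),np.uint8))
ct,h=cv2.findContours(g,cv2.RETR_CCOMP,cv2.CHAIN_APPROX_NONE)
for k,cc in enumerate(ct):
    if h[0][k][3]>=0 and cv2.contourArea(cc)>200:
        (x,y),r=cv2.minEnclosingCircle(cc);m=cv2.moments(cc);print("hole y",m["m10"]/m["m00"]-75+.5,"z",m["m01"]/m["m00"]+.5,"r",r,"bbox",cv2.boundingRect(cc))
E
python3 sheet.py 6 -178
```

```text
1739 x med -181.4359965745312 pitch/yaw fit [-1.800000e-03 -7.000000e-04 -1.812755e+02]
y [-54.88102792  73.02951527] z [ 53.65710367 194.17979506]
hole y 7.4486055291681765 z 151.9702228717574 r 22.834535598754883 bbox (59, 131, 45, 44)
hole y 45.24456744567446 z 94.39148558152247 r 23.898225784301758 bbox (100, 71, 41, 46)
hole y -17.17244617829794 z 86.99414824447334 r 21.489076614379883 bbox (37, 68, 41, 38)
```

```bash
cat >> sheet.py <<'E'
cv2.imwrite(f"pics/g_{tag}.png",cv2.resize(g[::-1],None,fx=3,fy=3,interpolation=0))
b=max(ct,key=cv2.contourArea)
m=np.zeros_like(g);cv2.drawContours(m,[b],-1,255,-1)
lo,hi=[],[]
for r in range(60,115):
    xx=np.where(m[r])[0]
    if len(xx): lo.append((r,xx[0]-75));hi.append((r,xx[-1]-75+1))
for nm,a in(("left",lo),("right",hi)):
    a=np.array(a);print(nm,np.polyfit(a[:,0],a[:,1],1).round(3),np.median(a[:,1]))
bt=np.array([(x-75,np.where(m[:,x])[0][0]) for x in range(30,120) if m[:,x].any()]);print("bottom",np.polyfit(bt[:,0],bt[:,1],1))
E
python3 sheet.py 6 -178
```

```text
1739 x med -181.4359965745312 pitch/yaw fit [-1.800000e-03 -7.000000e-04 -1.812755e+02]
y [-54.88102792  73.02951527] z [ 53.65710367 194.17979506]
hole y 7.4486055291681765 z 151.9702228717574 r 22.834535598754883 bbox (59, 131, 45, 44)
hole y 45.24456744567446 z 94.39148558152247 r 23.898225784301758 bbox (100, 71, 41, 46)
hole y -17.17244617829794 z 86.99414824447334 r 21.489076614379883 bbox (37, 68, 41, 38)
left [ -0.108 -36.204] -46.0
right [1.0000e-02 7.1886e+01] 72.0
bottom [ 0.0806437  56.11809963]
```

View pics/g_6.png

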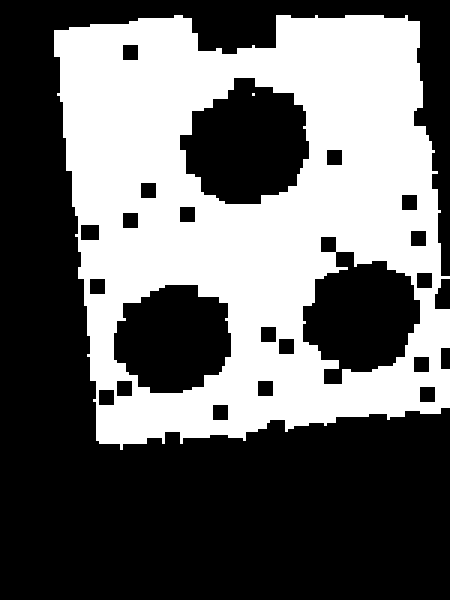

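Call:
play_rows(moves="0 0.007 0 -0.06 -0.01 0;0 0.007 0 -0.06 -0.01 0;0 0 0 -0.067 -0.012 0;0 0 0 0 0 0;0 0 0 0 0 0", grip_force=45)

```text
time_s: 16.22
ee_pos: [0.4643, -0.0571, 0.2701]
eef_rot: [-0.518, 0.562, -0.428, 0.482]
contact_force: [-0.9, -0.8, -0.8]
finger_gap: 0.0097
```

```bash
python3 meas.py 7;python3 sheet.py 7 -178
```

```text
[ 0.4643 -0.0571  0.2701] 9.719760687579898 tilt [ 0.0176 -0.0969 -0.9951] [-0.8943717  -0.77387099 -0.8309896 ]
1757 x med -180.65763497923794 pitch/yaw fit [-1.900000e-03 -2.600000e-03 -1.803074e+02]
y [-61.20195765  60.0514304 ] z [ 56.16204966 194.5705647 ]
hole y -1.7583065380492968 z 152.87453852566392 r 23.565580368041992 bbox (48, 131, 47, 45)
hole y -32.45305951383068 z 90.67728415758592 r 21.473316192626953 bbox (21, 72, 42, 37)
hole y 31.004055909147624 z 91.38793211032072 r 26.009050369262695 bbox (82, 68, 50, 47)
left [-2.5000e-02 -5.8271e+01] -60.0
right [-1.4000e-02  6.0836e+01] 60.0
bottom [3.3897189e-02 5.8461393e+01]
```

View pics/g_7.png

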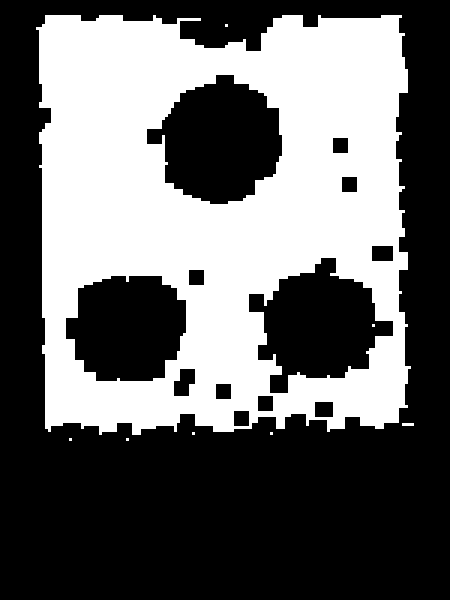

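Call:
play_rows(moves="0.03 0.005 0 0 0 0;0.04 0.007 0 0 0 0;0.045 0.0075 0 0 0 0;0.045 0.0075 0 0 0 0;0.045 0.0075 0 0 0 0")

```text
time_s: 16.73
ee_pos: [0.5102, -0.0512, 0.2699]
eef_rot: [-0.511, 0.566, -0.435, 0.48]
contact_force: [-31.0, -3.8, 12.8]
finger_gap: 0.0191
```

Call:
play_rows(moves="0.045 0.0075 0 0 0 0;0.045 0.0075 0 0 0 0;0.045 0.0075 0 0 0 0;0.045 0.0075 0 0 0 0;0.032 0.006 0 0 0 0")

```text
time_s: 17.15
ee_pos: [0.5689, -0.0405, 0.272]
eef_rot: [-0.517, 0.562, -0.429, 0.483]
contact_force: [-6.0, 1.1, 11.2]
finger_gap: 0.0096
```

```bash
python3 meas.py 8;python3 sheet.py 8 -70; python3 - <<'E'
from h import *
b=cv2.imread('pics/side_8.png')
cv2.imwrite('pics/c8.png',cv2.resize(b[70:280,220:430],(630,630),interpolation=2))
E
```

```text
[ 0.5689 -0.0405  0.272 ] 9.56554479295884 tilt [ 0.0175 -0.0975 -0.9951] [-6.04269102  1.08816614 11.24784947]
1750 x med -75.79612193686565 pitch/yaw fit [-8.00000e-04  1.13000e-02 -7.69158e+01]
y [-71.00579653  52.7242744 ] z [ 42.04509126 192.48470371]
hole y -43.04040827740492 z 79.18008948545861 r 21.733802795410156 bbox (10, 59, 42, 40)
left [ 4.3000e-02 -7.4177e+01] -71.0
right [ 0.151 21.359] 50.0
bottom [-3.20780343e-02  4.39728499e+01]
```

View pics/c8.png

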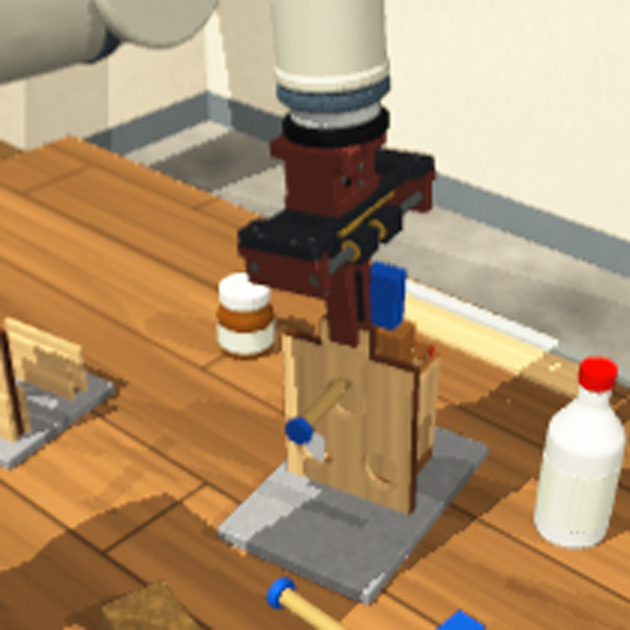

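```bash
python3 - <<'E'
from h import *
b=cv2.imread('pics/side_8.png')
a=cv2.resize(b[160:250,290:380],(540,540),interpolation=2)
g=cv2.imread('pics/g_8.png')
cv2.imwrite('pics/c8b.png',cv2.hconcat([a,cv2.resize(g,(240,320))if 0 else cv2.copyMakeBorder(cv2.resize(g,(255,340)),0,200,0,0,cv2.BORDER_CONSTANT)]))
E
```

```text
(no output)
```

View pics/c8b.png

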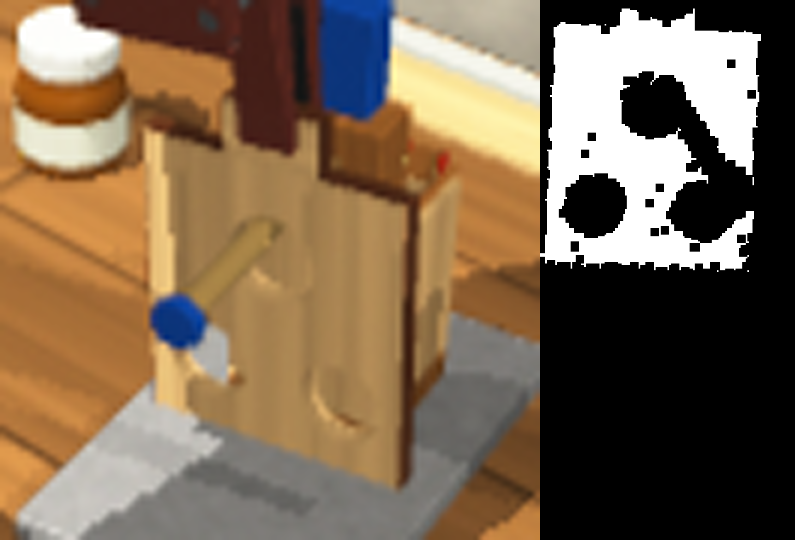

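```bash
python3 chk.py 8 2>&1 | grep -v Warn | head -8; python3 -c "
from h import *;s=manip.read_state();print(s['contact_force'],s['ft_torque'],s['time_s'])"
```

```text
side 0 red 25 [ 62.1   7.2 105.8] [59.8 66. ]
side _8 red 3 [ 63.2 -15.1 107.6] [62.9 64.2]
  tab top z [203.17483886 222.09194231] x [-15.61383847   1.71752511] y [-15.72102258   8.33575837]
  knob 56 [-148.7   -9.   153.5] [[-151.0, -16.7, 143.6], [-143.4, 0.1, 161.9]]
  shaft 231 [-87.9  -0.5 156.6] y fit [ 0.251 21.539] z fit [4.5000e-02 1.6059e+02]
top 0 red 43 [ 64.2   0.5 107.8] [60.5 70.1]
top _8 red 27 [ 65.8   1.2 108.1] [62.1 70. ]
Traceback (most recent call last):
[-2.39470958  1.58439854  6.59997108] [ 0.23766754  0.6706736  -0.02044382] 17.25
```

Call:
play_rows(moves="0 0 0.004 0 0 0;0 0 0 0 0 0;0 0 0 0 0 0;0 0 0 0 0 0;0 0 0 0 0 0", grip_force=20)

```text
time_s: 17.67
ee_pos: [0.5682, -0.0405, 0.2709]
eef_rot: [-0.517, 0.562, -0.429, 0.483]
contact_force: [-1.6, 1.2, 4.1]
finger_gap: 0.0098
```

Call:
play_rows(moves="0 0 0 0 0 0;0 0 0 0 0 0;0 0 0 0 0 0;0 0 0 0 0 0;0 0 0 0 0 0", jaw=-0.35)

```text
time_s: 18.08
ee_pos: [0.5682, -0.0405, 0.2701]
eef_rot: [-0.517, 0.562, -0.429, 0.483]
contact_force: [-0.1, -0.6, 0.1]
finger_gap: 0.0286
```

Call:
play_rows(moves="0 0 0.02 0 0 0;0 0 0.04 0 0 0;0 0 0.08 0 0 0;0 0 0.1 0 0 0;0 0 0.08 0 0 0")

```text
time_s: 18.5
ee_pos: [0.5681, -0.0405, 0.3532]
eef_rot: [-0.517, 0.562, -0.428, 0.483]
contact_force: [-0.6, 0.4, 0.9]
finger_gap: 0.0285
```

```bash
python3 meas.py 9;python3 sheet.py 9 -70;python3 chk.py 9 2>&1 | grep -v Warn | head -8; python3 - <<'E'
from h import *
b=cv2.imread('pics/side_9.png');a=cv2.imread('pics/top_9.png')
cv2.imwrite('pics/c9.png',cv2.hconcat([cv2.resize(b[130:270,270:410],(400,400),interpolation=2),cv2.resize(a[130:270,270:410],(400,400),interpolation=2)]))
E
```

```text
[ 0.5681 -0.0405  0.3532] 9.60300384431139 tilt [ 0.0184 -0.098  -0.995 ] [-0.59688589  0.40283009  0.93779801]
1682 x med -72.96958888030501 pitch/yaw fit [ 5.60000e-03 -9.00000e-04 -7.27855e+01]
y [-64.76629305  62.3699483 ] z [ 40.0839472 193.5037267]
hole y 17.677259564090846 z 109.30587308845195 r 57.2386360168457 bbox (51, 59, 83, 98)
hole y -29.35702746365105 z 74.55169628432957 r 22.307432174682617 bbox (26, 54, 39, 42)
left [ -0.097 -50.237] -59.0
right [-5.7000e-02  6.5347e+01] 61.0
bottom [ 0.11272174 44.81191642]
  return _methods._mean(a, axis=axis, dtype=dtype,
  ret = um.true_divide(
side 0 red 25 [ 62.1   7.2 105.8] [59.8 66. ]
side _9 red 3 [ 62.7 -15.6 108.4] [62.2 63.6]
  tab top z [202.31461063 221.74960559] x [-15.74564214   3.53618076] y [-14.49075506  12.40702187]
  knob 54 [-148.7   -7.   153.9] [[-151.0, -14.9, 144.2], [-144.4, 1.9, 162.5]]
  shaft 237 [-86.5  -1.4 156.4] y fit [ 0.166 12.963] z fit [3.70000e-02 1.59577e+02]
top 0 red 43 [ 64.2   0.5 107.8] [60.5 70.1]
```

View pics/c9.png

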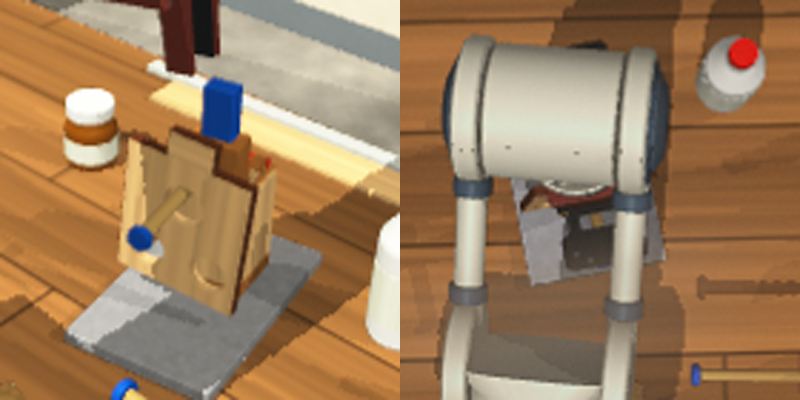

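Call:
play_rows(moves="-0.051 0.133 0 0.037 0.006 0;-0.051 0.133 0 0.037 0.006 0;-0.051 0.133 0 0.037 0.006 0;-0.051 0.133 0 0.038 0.007 0;-0.051 0.133 0 0.038 0.007 -0.013", jaw=0.1)

```text
time_s: 19.02
ee_pos: [0.5036, 0.1271, 0.3499]
eef_rot: [-0.538, 0.538, -0.459, 0.458]
contact_force: [1.2, 0.4, -0.1]
finger_gap: 0.0484
```

Call:
play_rows(moves="-0.051 0.133 0 0 0 0;-0.051 0.133 0 0 0 0;-0.051 0.133 0 0 0 0;-0.051 0.133 0 0 0 0;-0.051 0.131 -0.06 0 0 0")

```text
time_s: 19.43
ee_pos: [0.4401, 0.2933, 0.338]
eef_rot: [0.54, -0.537, 0.458, -0.459]
contact_force: [0.4, -0.1, -0.1]
finger_gap: 0.0485
```

Call:
play_rows(moves="0 0 -0.09 0 0 0;0 0 -0.06 0 0 0;0 0 0 0 0 0;0 0 0 0 0 0;0 0 0 0 0 0")

```text
time_s: 19.85
ee_pos: [0.441, 0.2913, 0.299]
eef_rot: [0.539, -0.538, 0.458, -0.458]
contact_force: [0.3, -1.1, 0.4]
finger_gap: 0.0484
```

```bash
python3 meas.py 10; python3 - <<'E'
from h import *
for n in("side","top"):
    w=np.load(n+"_10.npy").reshape(-1,3)
    for zl in(.1,.135):
        q=w[(w[:,0]>.4)&(w[:,0]<.48)&(w[:,1]>.2)&(w[:,1]<.4)&(w[:,2]>zl)&(w[:,2]<.158)]
        if len(q)>5:
            r=cv2.minAreaRect((q[:,:2]*1000).astype(np.float32));print(n,zl,len(q),r,q[:,2].max())
E
python3 sheet.py 10 -70|tail -3;python3 chk.py 10 2>&1|grep -A1 knob
```

```text
[0.441  0.2913 0.299 ] 9.180108707392996 tilt [ 8.e-04  5.e-04 -1.e+00] [ 0.32433618 -1.14895325  0.3515123 ]
side 0.1 367 ((440.47943115234375, 291.9969177246094), (13.930803298950195, 92.64822387695312), 9.532376289367676) 0.15509221037670795
side 0.135 112 ((441.0796813964844, 290.2909240722656), (13.149259567260742, 45.97010040283203), 9.142561912536621) 0.15509221037670795
top 0.1 93 ((441.5323486328125, 284.1324768066406), (10.611421585083008, 69.83782958984375), 9.290436744689941) 0.15655413325428968
top 0.135 52 ((440.633056640625, 289.9607238769531), (10.304205894470215, 44.12526321411133), 8.496543884277344) 0.15655413325428968
left [ -0.069 -53.817] -60.0
right [-3.6000e-02  6.2459e+01] 59.0
bottom [ 0.08764868 44.37715767]
  knob 59 [-148.8   -6.9  153.3] [[-151.4, -15.1, 143.0], [-144.1, 2.0, 162.1]]
  shaft 226 [-86.7  -1.8 156.5] y fit [ 0.148 11.038] z fit [5.30000e-02 1.61125e+02]
--
  knob 13 [-146.7   -3.5  158.7] [[-149.5, -9.9, 155.2], [-143.9, 3.7, 162.1]]
  shaft 143 [-91.7  -1.9 154.3] y fit [0.043 2.055] z fit [-3.00000e-03  1.54058e+02]
```

Call:
play_rows(moves="0 -0.002 -0.08 0 0 0;0 0 -0.1 0 0 0;0 0 -0.1 0 0 0;0 0 -0.07 0 0 0;0 0 -0.04 0 0 0")

```text
time_s: 20.37
ee_pos: [0.4407, 0.2904, 0.199]
eef_rot: [-0.538, 0.539, -0.459, 0.458]
contact_force: [-1.0, 0.3, -0.2]
finger_gap: 0.0481
```

Call:
play_rows(moves="0 0 0 0 0 0;0 0 0 0 0 0;0 0 0 0 0 0;0 0 0 0 0 0;0 0 0 0 0 0", jaw=-1, grip_force=50)

```text
time_s: 20.78
ee_pos: [0.4412, 0.2913, 0.2022]
eef_rot: [0.539, -0.538, 0.458, -0.459]
contact_force: [0.5, 0.7, -0.3]
finger_gap: 0.0185
```

Call:
play_rows(moves="0 0 0 0 0 0;0 0 0 0 0 0;0 0 0 0 0 0;0 0 0 0 0 0;0 0 0 0 0 0")

```text
time_s: 21.2
ee_pos: [0.441, 0.2912, 0.2015]
eef_rot: [0.539, -0.538, 0.458, -0.458]
contact_force: [0.1, -0.0, 6.0]
finger_gap: 0.0101
```

Call:
play_rows(moves="0 0 0.02 0 0 0;0 0 0.05 0 0 0;0 0 0.08 0 0 0;0 0 0.1 0 0 0;0 0 0.07 0 0 0")

```text
time_s: 21.62
ee_pos: [0.4407, 0.291, 0.283]
eef_rot: [0.539, -0.538, 0.458, -0.458]
contact_force: [0.1, 0.5, -1.3]
finger_gap: 0.0102
```

```bash
python3 meas.py 11; python3 - <<'E'
from h import *
w=np.load("side_11.npy").reshape(-1,3)
q=w[(w[:,0]>.4)&(w[:,0]<.48)&(w[:,1]>.2)&(w[:,1]<.4)&(w[:,2]>.08)&(w[:,2]<.2)]
yaw=np.radians(9.2);L=-np.sin(yaw)*q[:,0]+np.cos(yaw)*q[:,1]
print(np.percentile(q[:,2],[1,99]))
for z in(.1,.12,.14,.16,.18):
    m=abs(q[:,2]-z)<.005; print(z,m.sum(),np.percentile(L[m],[3,97]).round(4))
b=cv2.imread('pics/side_11.png');cv2.imwrite('pics/c11.png',cv2.resize(b[70:250,130:310],(540,540),interpolation=2))
E
```

```text
[0.4407 0.291  0.283 ] 9.210957142477223 tilt [ 6.e-04  4.e-04 -1.e+00] [ 0.0760594   0.51037653 -1.29874413]
[0.09593711 0.19903155]
0.1 64 [0.1742 0.2564]
0.12 58 [0.1735 0.2589]
0.14 80 [0.1736 0.2577]
0.16 61 [0.1739 0.259 ]
0.18 64 [0.1737 0.2564]
```

View pics/c11.png

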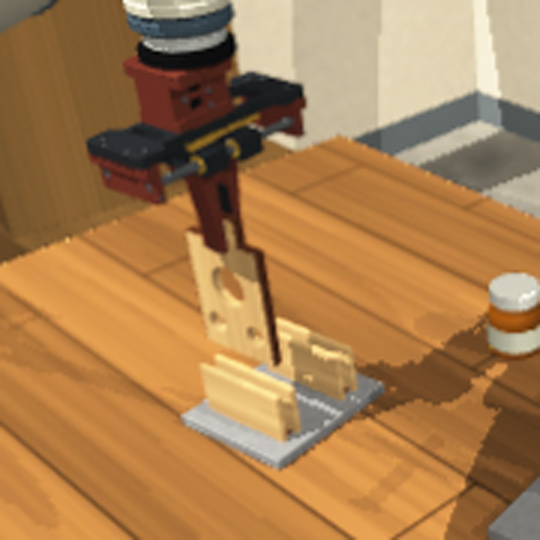

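Call:
play_rows(moves="0 -0.04 0 0 0 0;0 -0.08 0 0 0 0;0.01 -0.12 0 0 0 0.004;0.01 -0.14 0 0 0 0.004;0.01 -0.14 0 0 0 0.005")

```text
time_s: 22.13
ee_pos: [0.4474, 0.1594, 0.2781]
eef_rot: [-0.539, 0.542, -0.457, 0.455]
contact_force: [0.7, 0.1, -0.5]
finger_gap: 0.0102
```

Call:
play_rows(moves="0.01 -0.14 0 0 0 0;0.01 -0.14 0 0 0 0;0.01 -0.14 0 0 0 0;0.01 -0.14 0 0 0 0;0.01 -0.12 0 0 0 0")

```text
time_s: 22.55
ee_pos: [0.4596, -0.0115, 0.2784]
eef_rot: [-0.539, 0.541, -0.458, 0.456]
contact_force: [0.9, 0.0, -1.1]
finger_gap: 0.0097
```

Call:
play_rows(moves="0.008 -0.1 0 0 0 0;0 -0.07 -0.01 0 0 0;0 -0.04 -0.02 0 0 0;0 -0.017 -0.016 0 0 0;0 0 0 0 0 0")

```text
time_s: 22.97
ee_pos: [0.462, -0.0661, 0.2666]
eef_rot: [-0.539, 0.54, -0.458, 0.455]
contact_force: [0.5, 0.1, -1.7]
finger_gap: 0.0098
```

Call:
play_rows(moves="0 0 0 0 0 0;0 0 0 0 0 0;0 0 0 0 0 0;0 0 0 0 0 0;0 0 0 0 0 0")

```text
time_s: 23.38
ee_pos: [0.4629, -0.0651, 0.2694]
eef_rot: [0.54, -0.54, 0.456, -0.456]
contact_force: [-1.0, -0.1, -0.6]
finger_gap: 0.0097
```

```bash
python3 meas.py 12; python3 sheet.py 12 -180;  python3 - <<'E'
from h import *
b=cv2.imread('pics/side_12.png');cv2.imwrite('pics/c12.png',cv2.resize(b[90:270,250:430],(540,540),interpolation=2))
E
```

```text
[ 0.4629 -0.0651  0.2694] 9.665033805769768 tilt [ 5.e-04 -0.e+00 -1.e+00] [-0.99078822 -0.08739964 -0.62515348]
1072 x med -183.41073745011988 pitch/yaw fit [-1.300000e-03 -2.100000e-03 -1.830385e+02]
y [-47.47206616  38.76230356] z [ 80.85212196 194.64639857]
hole y -4.717934716660608 z 152.30172309185778 r 23.93561553955078 bbox (46, 131, 45, 42)
hole y 18.84761267291387 z 107.8748326639893 r 12.560458183288574 bbox (82, 97, 23, 21)
hole y -28.503094606542888 z 108.10963748894783 r 12.500100135803223 bbox (35, 97, 23, 22)
left [ -0.206 -26.366] -47.0
right [ 0.387 -2.626] 36.0
bottom [4.37561071e-02 8.25783271e+01]
```

View pics/c12.png

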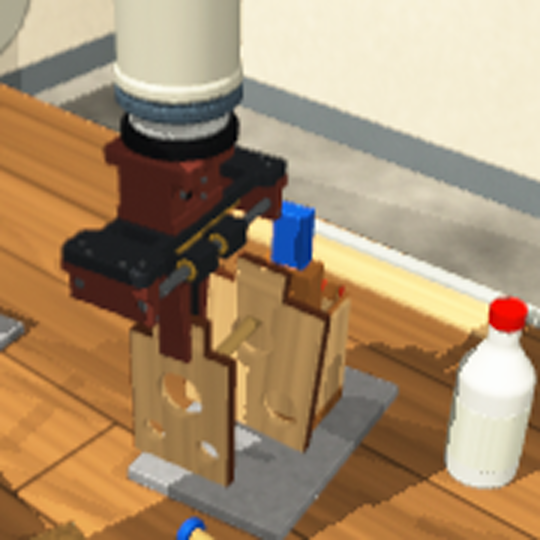

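Call:
play_rows(moves="0.012 0.002 0 0 0 0;0.016 0.0027 0 0 0 0;0.016 0.0027 0 0 0 0;0.012 0.002 0 0 0 0;0.008 0.0014 0 0 0 0")

```text
time_s: 23.9
ee_pos: [0.4792, -0.0629, 0.2689]
eef_rot: [-0.54, 0.54, -0.457, 0.456]
contact_force: [-0.2, 0.1, -0.9]
finger_gap: 0.0097
```

Call:
play_rows(moves="0.008 0.0014 0 0 0 0;0.008 0.0014 0 0 0 0;0.008 0.0014 0 0 0 0;0.008 0.0014 0 0 0 0;0.008 0.0014 0 0 0 0")

```text
time_s: 24.32
ee_pos: [0.4889, -0.0612, 0.2691]
eef_rot: [-0.54, 0.54, -0.456, 0.456]
contact_force: [0.3, 0.3, -0.5]
finger_gap: 0.0098
```

Call:
play_rows(moves="0.012 0.002 0 0 0 0;0.012 0.002 0 0 0 0;0.012 0.002 0 0 0 0;0.012 0.002 0 0 0 0;0.012 0.002 0 0 0 0")

```text
time_s: 24.73
ee_pos: [0.5041, -0.0587, 0.269]
eef_rot: [-0.54, 0.54, -0.456, 0.456]
contact_force: [-0.9, -0.2, 0.0]
finger_gap: 0.0099
```

```bash
python3 meas.py 13; python3 sheet.py 13 -138;python3 - <<'E'
from h import *
yaw=np.radians(9.6);c,s=np.cos(yaw),np.sin(yaw)
d=manip.read_state()["ee_pos"][:2]-np.array([.6395,-.031]);print("tcp local",c*d[0]+s*d[1],-s*d[0]+c*d[1])
b=cv2.imread('pics/side_13.png');cv2.imwrite('pics/c13.png',cv2.resize(b[130:270,270:410],(560,560),interpolation=2))
E
```

```text
[ 0.5041 -0.0587  0.269 ] 9.602526208280732 tilt [-1.e-04 -0.e+00 -1.e+00] [-0.89733263 -0.15892494  0.03043733]
1080 x med -141.7946436100442 pitch/yaw fit [-3.000000e-04 -4.200000e-03 -1.412855e+02]
y [-48.21624042  38.02080821] z [ 81.34642409 194.81993493]
hole y -5.041636051922609 z 150.84778349253 r 22.805992126464844 bbox (49, 130, 42, 42)
hole y 18.52788027880277 z 107.43193931939318 r 12.998034477233887 bbox (82, 96, 23, 23)
hole y -29.22569444444445 z 107.45529513888887 r 13.127471923828125 bbox (34, 96, 24, 23)
left [ -0.073 -40.68 ] -48.0
right [ 0.238 11.445] 36.0
bottom [ 0.15667383 85.36413914]
tcp local -0.13809796451636694 -0.004707562245419027
```

View pics/c13.png

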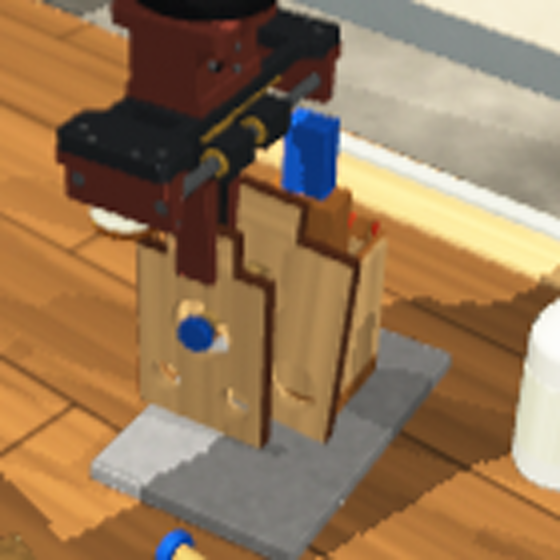

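Call:
play_rows(moves="0.015 0.003 0 0 0 0;0.02 0.003 0 0 0 0;0.025 0.004 0 0 0 0;0.022 0.004 0 0 0 0;0.014 0.003 0 0 0 0")

```text
time_s: 25.25
ee_pos: [0.5285, -0.0543, 0.2689]
eef_rot: [-0.54, 0.54, -0.456, 0.456]
contact_force: [0.5, -0.6, -0.2]
finger_gap: 0.0095
```

Call:
play_rows(moves="0 0.003 -0.012 0 0 0;0 0.002 -0.012 0 0 0;0 0 -0.012 0 0 0;0 0 -0.008 0 0 0;0 0 0 0 0 0")

```text
time_s: 25.67
ee_pos: [0.5274, -0.0532, 0.2572]
eef_rot: [-0.54, 0.54, -0.457, 0.456]
contact_force: [0.2, 0.0, -1.0]
finger_gap: 0.0101
```

Call:
play_rows(moves="0 0 -0.004 0 0 0;0 0 -0.003 0 0 0;0 0 -0.003 0 0 0;0 0 0 0 0 0;0 0 0 0 0 0")

```text
time_s: 26.08
ee_pos: [0.5278, -0.0533, 0.2557]
eef_rot: [0.54, -0.54, 0.456, -0.456]
contact_force: [-0.3, -0.1, -1.2]
finger_gap: 0.0094
```

```bash
python3 meas.py 14; python3 sheet.py 14 -113;python3 - <<'E'
from h import *
b=cv2.imread('pics/side_14.png');cv2.imwrite('pics/c14.png',cv2.resize(b[130:270,270:410],(560,560),interpolation=2))
E
```

```text
[ 0.5278 -0.0533  0.2557] 9.599718760230513 tilt [ 1.e-04 -0.e+00 -1.e+00] [-0.33377891 -0.12605607 -1.24335786]
1042 x med -117.50171251152597 pitch/yaw fit [-3.200000e-03 -1.300000e-03 -1.172598e+02]
y [-46.94728588  39.26155329] z [ 68.01938824 192.98833371]
hole y 1.6969740496025878 z 133.38202623767117 r 32.71859359741211 bbox (50, 108, 55, 50)
hole y 20.105616605616603 z 95.52360602360602 r 13.285429954528809 bbox (84, 83, 22, 26)
hole y -28.371240999576457 z 94.16751376535366 r 12.914732933044434 bbox (35, 83, 23, 23)
left [-1.1000e-02 -4.5722e+01] -47.0
right [ 0.236 15.192] 38.0
bottom [ 0.14646917 71.56384735]
```

View pics/c14.png

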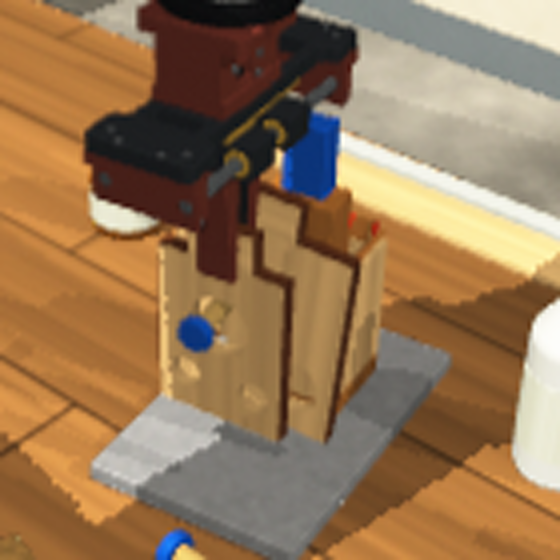

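Call:
play_rows(moves="0 0 -0.004 0 0 0;0 0 -0.003 0 0 0;0 0 0 0 0 0;0 0 0 0 0 0;0 0 0 0 0 0")

```text
time_s: 26.6
ee_pos: [0.5277, -0.0533, 0.2538]
eef_rot: [-0.54, 0.54, -0.456, 0.456]
contact_force: [-0.1, -0.1, -0.3]
finger_gap: 0.0099
```

Call:
play_rows(moves="0 0 -0.003 0 0 0;0 0 -0.003 0 0 0;0 0 0 0 0 0;0 0 0 0 0 0;0 0 0 0 0 0")

```text
time_s: 27.02
ee_pos: [0.5277, -0.0533, 0.2527]
eef_rot: [0.54, -0.54, 0.456, -0.456]
contact_force: [-1.5, -0.1, 3.2]
finger_gap: 0.0099
```

Call:
play_rows(moves="0 0 0.002 0 0 0;0 0 0 0 0 0;0 0 0 0 0 0;0 0 0 0 0 0;0 0 0 0 0 0", grip_force=15)

```text
time_s: 27.43
ee_pos: [0.5278, -0.0532, 0.2528]
eef_rot: [0.54, -0.54, 0.456, -0.456]
contact_force: [0.2, -0.3, 0.2]
finger_gap: 0.0099
```

Call:
play_rows(moves="0 0 0 0 0 0;0 0 0 0 0 0;0 0 0 0 0 0;0 0 0 0 0 0;0 0 0 0 0 0", jaw=-0.4)

```text
time_s: 27.85
ee_pos: [0.5277, -0.0533, 0.2527]
eef_rot: [-0.54, 0.54, -0.456, 0.456]
contact_force: [-0.4, 0.4, 0.2]
finger_gap: 0.0264
```

Call:
play_rows(moves="0 0 0.01 0 0 0;0 0 0.03 0 0 0;0 0 0.08 0 0 0;0 0 0.1 0 0 0;0 0 0.1 0 0 0")

```text
time_s: 28.27
ee_pos: [0.5275, -0.0532, 0.3339]
eef_rot: [-0.54, 0.54, -0.457, 0.456]
contact_force: [0.7, -0.6, -0.6]
finger_gap: 0.0264
```

Call:
play_rows(moves="0 0.08 0.05 0 0 0;0 0.15 0 0 0 0;0 0.15 0 0 0 0;0 0.15 0 0 0 0;0 0.1 0 0 0 0")

```text
time_s: 28.68
ee_pos: [0.5274, 0.107, 0.3464]
eef_rot: [0.541, -0.54, 0.456, -0.456]
contact_force: [-0.2, 0.0, 0.7]
finger_gap: 0.0263
```

Call:
play_rows(moves="0 0.15 0 0 0 0;0 0.15 0 0 0 0;0 0.15 0 0 0 0;0 0.05 0 0 0 0;0 0 0 0 0 0")

```text
time_s: 29.1
ee_pos: [0.5273, 0.232, 0.3453]
eef_rot: [-0.541, 0.541, -0.455, 0.455]
contact_force: [0.1, -0.2, -0.7]
finger_gap: 0.0262
```

```bash
python3 meas.py 15; python3 sheet.py 15 -113;python3 chk.py 15 2>&1|grep -v Warn;python3 - <<'E'
from h import *
b=cv2.imread('pics/side_15.png');a=cv2.imread('pics/top_15.png')
cv2.imwrite('pics/c15.png',cv2.hconcat([cv2.resize(b[130:270,270:410],(400,400),interpolation=2),cv2.resize(a[130:270,270:410],(400,400),interpolation=2)]))
E
```

```text
[0.5273 0.232  0.3453] 9.845478875017637 tilt [-5.e-04  4.e-04 -1.e+00] [ 0.0523375  -0.15211754 -0.69134577]
1090 x med -116.69191150810775 pitch/yaw fit [-4.700000e-03 -2.440000e-02 -1.134465e+02]
y [-46.72916303  39.37867041] z [ 64.87341913 194.5784381 ]
hole y 6.472666105971399 z 122.12706756377906 r 41.1005859375 bbox (49, 80, 64, 75)
hole y -27.082343626286622 z 91.06927949326999 r 13.467928886413574 bbox (36, 79, 24, 24)
left [-3.4000e-02 -4.2447e+01] -45.0
right [ 0.166 22.735] 39.0
bottom [3.04165291e-02 6.59597623e+01]
side 0 red 25 [ 62.1   7.2 105.8] [59.8 66. ]
side _15 red 9 [ 63.4 -12.7 110. ] [32.1 65.8]
  tab top z [202.23843534 221.94124909] x [-20.25234411  -0.72270929] y [-14.3421324   13.53895185]
  knob 58 [-151.6   -6.5  150.1] [[-154.6, -15.0, 139.8], [-147.1, 2.8, 158.9]]
  shaft 215 [-112.5   -2.7  157. ] y fit [ -0.319 -38.63 ] z fit [1.36000e-01 1.72285e+02]
top 0 red 43 [ 64.2   0.5 107.8] [60.5 70.1]
top _15 red 37 [ 64.4   1.8 107.6] [60.5 70. ]
  tab top z [218.41897073 223.64039977] x [-19.65423972  -1.16815026] y [-11.24836211  16.24329113]
  knob 12 [-150.    -3.1  155.5] [[-152.5, -9.3, 151.6], [-147.5, 4.1, 159.1]]
  shaft 126 [-90.5  -1.3 153.3] y fit [0.035 1.865] z fit [2.40000e-02 1.55415e+02]
```

View pics/c15.png

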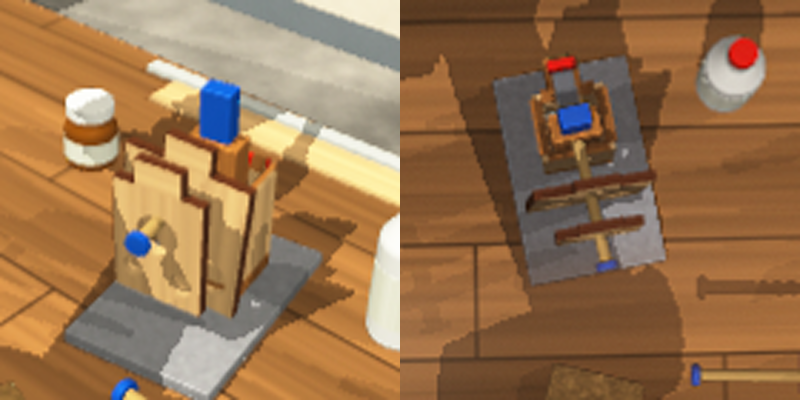

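Call:
play_rows(moves="0 0 0 0 0 0;0 0 0 0 0 0;0 0 0 0 0 0;0 0 0 0 0 0;0 0 0 0 0 0")

```text
time_s: 29.62
ee_pos: [0.5279, 0.2285, 0.3455]
eef_rot: [0.54, -0.54, 0.457, -0.457]
contact_force: [0.2, -0.5, 0.1]
finger_gap: 0.0263
```

Call:
play_rows(moves="0 0 0 0 0 0;0 0 0 0 0 0;0 0 0 0 0 0;0 0 0 0 0 0;0 0 0 0 0 0")

```text
time_s: 30.03
ee_pos: [0.5277, 0.2293, 0.3453]
eef_rot: [-0.54, 0.54, -0.456, 0.456]
contact_force: [-0.5, -0.4, -0.8]
finger_gap: 0.0264
```

Call:
play_rows(moves="0 0 0 0 0 0;0 0 0 0 0 0;0 0 0 0 0 0;0 0 0 0 0 0;0 0 0 0 0 0")

```text
time_s: 30.45
ee_pos: [0.5277, 0.2293, 0.3453]
eef_rot: [-0.54, 0.54, -0.456, 0.456]
contact_force: [0.5, -0.4, 0.5]
finger_gap: 0.0264
```

```bash
python3 meas.py 16; python3 chk.py 16 2>&1|grep -v Warn; python3 - <<'E'
from h import *
yaw=np.radians(9.6);c,s=np.cos(yaw),np.sin(yaw)
for t in("15","16"):
  for n in("top","side"):
    w=np.load(f"{n}_{t}.npy").reshape(-1,3);d=w[:,:2]-np.array([.6395,-.031])
    L=np.c_[c*d[:,0]+s*d[:,1],-s*d[:,0]+c*d[:,1],w[:,2]]*1000
    for nm,a,b in(("large",-92,-44),("small",-130,-95)):
        for zl,zh in((165,212),(60,110)):
            q=L[(L[:,0]>a)&(L[:,0]<b)&(abs(L[:,1])<70)&(L[:,2]>zl)&(L[:,2]<zh)]
            if len(q)>10:
                r=cv2.minAreaRect(q[:,:2].astype(np.float32));print(t,n,nm,zl,len(q),np.round(r[0],1),np.round(r[1],1),round(r[2],1),"zmax",round(np.percentile(q[:,2],99),1),"x",np.percentile(q[:,0],[1,50,99]).round(1))
a=cv2.imread('pics/side_15.png').astype(int);b=cv2.imread('pics/side_16.png').astype(int)
print("diff",[(abs(a-b)[130:270,270:410].max(2)>k).sum() for k in(15,40)])
b=cv2.imread('pics/side_16.png');a=cv2.imread('pics/top_16.png')
cv2.imwrite('pics/c16.png',cv2.hconcat([cv2.resize(b[150:250,290:390],(400,400),interpolation=2),cv2.resize(a[140:240,280:380],(400,400),interpolation=2)]))
E
```

```text
[0.5277 0.2293 0.3453] 9.605822086730964 tilt [-1.e-04 -0.e+00 -1.e+00] [ 0.45520889 -0.43884735  0.53816866]
side 0 red 25 [ 62.1   7.2 105.8] [59.8 66. ]
side _16 red 9 [ 64.6 -13.5 109.1] [30.7 68.4]
  tab top z [202.38942717 221.90645798] x [-20.04370759  -0.16937218] y [-14.47306639  13.63165509]
  knob 58 [-151.6   -6.5  150.1] [[-154.4, -15.1, 140.9], [-147.1, 2.9, 157.4]]
  shaft 212 [-112.3   -3.3  157. ] y fit [ -0.31  -38.123] z fit [1.41000e-01 1.72827e+02]
top 0 red 43 [ 64.2   0.5 107.8] [60.5 70.1]
top _16 red 37 [ 65.1   1.7 107.4] [61.  69.8]
  tab top z [218.85131203 223.58409991] x [-19.779123    -0.56827714] y [-11.2962396   16.34211759]
  knob 12 [-150.    -3.1  155.5] [[-152.5, -9.4, 152.8], [-147.5, 4.2, 158.5]]
  shaft 128 [-89.4  -1.2 152.6] y fit [0.038 2.263] z fit [2.90000e-02 1.55215e+02]
15 top large 165 192 [-73.   -5.7] [121.4  11. ] 89.9 zmax 208.0 x [-78.4 -73.5 -67.8]
15 top large 60 45 [-75.3   3. ] [121.3   9.5] 84.9 zmax 109.8 x [-76.7 -75.3 -66.2]
15 top small 165 132 [-114.2   -3.9] [10.8 84.7] 0.0 zmax 208.2 x [-119.5 -114.7 -108.9]
15 top sma
[... 467 characters left out ...]
[120.9  10.9] 89.5 zmax 208.3 x [-78.2 -73.7 -67.4]
16 top large 60 41 [-75.7   2.9] [121.4   9.5] 85.3 zmax 107.0 x [-76.5 -75.6 -66.6]
16 top small 165 131 [-114.4   -3.7] [10.9 84.3] 0.1 zmax 208.6 x [-119.6 -114.6 -109. ]
16 top small 60 19 [-116.5   -0.6] [82.7  6.9] 85.2 zmax 107.9 x [-117.1 -116.3 -110.6]
16 side large 165 428 [-73.1  -6.5] [ 13.8 120.9] 0.0 zmax 207.4 x [-79.4 -76.2 -66.6]
16 side large 60 191 [-74.  -12.8] [15.2 97.8] 3.7 zmax 109.8 x [-78.5 -74.8 -66.5]
16 side small 165 436 [-114.3   -3.9] [87.3 13.1] 89.8 zmax 206.0 x [-120.3 -117.7 -108.5]
16 side small 60 419 [-110.2   -3.5] [87.8 16.9] 89.8 zmax 109.4 x [-117.8 -115.2 -106.4]
diff [np.int64(164), np.int64(74)]
```

View pics/c16.png

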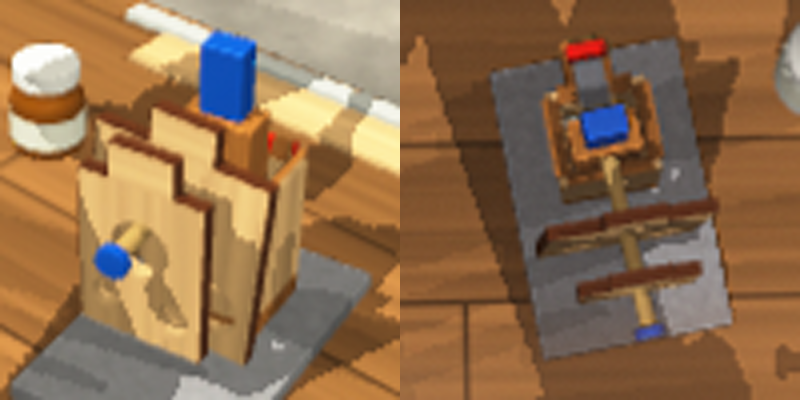

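```bash
python3 - <<'E'
from h import *
a=np.load("side0.npy").reshape(-1,3);b=np.load("side_16.npy").reshape(-1,3)
for nm,x,y in(("bottle",.681,-.187),("jar",.705,.2),("sanding",.355,-.04)):
    r=[]
    for q in(a,b):
        m=(abs(q[:,0]-x)<.06)&(abs(q[:,1]-y)<.07)&(q[:,2]>.012);r.append(np.median(q[m],0).round(4))
    print(nm,r)
manip.close_job()
E
```

```text
bottle [array([ 0.679 , -0.2097,  0.093 ]), array([ 0.679 , -0.2097,  0.0932])]
jar [array([0.7012, 0.197 , 0.0527]), array([0.7009, 0.1961, 0.052 ])]
sanding [array([ 0.352 , -0.0557,  0.0305]), array([ 0.3525, -0.0558,  0.0305])]
the job is handed in; nothing more can be done
```

I seated the peg block in the stand with its peg to the front, then hung the large former on the peg and the small one in front of it. The job was handed in at about 30.6 s, with the gripper well clear of everything.

**Last checks**
- **Catch:** it pushed back with about 5 N on the way down, then let go. Its red tab is within about 1 to 2 mm of where it started, so I take it as clicked out over the foot.
- **Block:** the tab's top measures about 220 mm above the bench, as it should when the block is fully home.
- **Formers:** the large one hangs about 73 mm and the small one about 114 mm in front of the socket's centre, with roughly 30 mm between the sheets. Two sets of pictures about 1.4 s apart agree to within about 1 mm, so they look still.
- **Bystanders:** the glue bottle, paint jar and sanding block are within 1 mm of where they began.

**What was not clean**
- **Hard contact:** the large former slipped and rolled about 6° in the grip while I carried it, which I corrected by tilting the tool. It then caught on the peg's knob or shaft while going on; the wrist read about 31 N along the peg. I did not find out why it caught.
- **Block position:** that contact turned the block by about 2° within the socket's play. With both formers on it, it also leans forward about 1.5°.
- **Large former:** when last measured, before the small one went on, it was hanging a few degrees off plumb.

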